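# Fit the return spring on a soccer robot's ball kicker

## Robot

A 7-joint arm with a two-finger parallel gripper is mounted at the origin on the work surface. World frame = base frame: x ahead of the robot, y to its left, z up, the work surface at z = 0. Lengths are in m, angles in rad, forces in N, time in s.
With the tool pointing down it reaches from about 0.4 to 0.85 m from the base axis. Payload 10.4 kg.
Tool frame: the origin (TCP) lies at the very end of the fingers, on their centre line; the grasp point (between the pads) lies 19 mm behind it; x points along the fingers, z is the direction in which the jaws open and shut, and the axes are right-handed (so a half turn about x gives the same grasp; the last joint's range is limited). The gripper opens to 85 mm and grips with 20 to 120 N. Pads are 22 mm wide; open, the fingers measure 114 mm over their backs; the gripper's body (76 mm by 85 mm) begins 54 mm behind the grasp point. The pads swing forward as they close: fully open they stand 13 mm farther back than shut.
Start: joints at [-1.233, 0.332, -0.065, 1.46, 0.022, 1.35, -0.088], TCP at [0.221, 0.585, 0.231] pointing down, gripper open.
Joint ranges: [-2.6, 2.6], [-0.5, 2.12], [-1.47, 1.34], [0.16, 2.42], [-1.27, 4.41], [0.06, 2.06], [-2.6, 2.6]. Speed limits (rad/s): [2.22, 2.22, 2.79, 2.79, 3.14, 3.14, 3.14].

## Interface

Orientations are given as a unit quaternion [x, y, z, w].
In Python, from workcell import readout, camera, manip gives the robot as it stands.
- The arm moves only by the shell command python3 -m inch 'ROWS' [FORCE]. ROWS is JSON, a list of rows, each a list of 3 entries, a list of its own where there are three numbers: the turn, a rotation vector about the tool's x, y, z in degrees, then the shift along the tool's x, y, z in mm, then the closure, from 0 (fully open) to 1 (shut). In form: [[[wx, wy, wz], [dx, dy, dz], hand], ...]. A call has 1 to 10 rows; each row is the pose to reach, as a shift and turn from the pose measured when the call began, along the tool's axes at that moment; what a row does not reach only later rows make up. A row lasts 1/8 s, in which the tool goes at most 62.5 mm and 10.7 degrees, less where a joint would pass 70% of its speed; a pose out of reach is approached as far as the arm can. A call with a gripper value outside its range is refused whole. The fingers move at their own pace and stop on an object; FORCE is the grip in N (left out, the last holds). Time passes only in rows, so rows that repeat a pose let the fingers close. It gives the time, the measured TCP pose, the force and the opening at its end, in the units of the state.
- readout.get_obs(): the state, without advancing time (a new reading comes with each control period).
- camera(name): name is "scene" or "top" or "wrist"; returns a dict with "pixels" (400x640x3 uint8, red, green, blue), "range_z" (400x640 float32, m along the optical axis (not along the pixel's ray), 0 where there is no reading), "intrinsics" (3x3 intrinsics, pixels), "extrinsics" (4x4, takes a point from world to camera coordinates); the wrist camera has in their place "T_tool_cam" (4x4, takes a point from camera to tool coordinates, whose origin is the TCP and whose axes are the tool frame's). Camera axes: x right, y down, z forward; pixel columns grow to the right and rows downward; lengths in m; the calibration is good to about 2 mm. The wrist camera is an equidistant fisheye: a pixel r from the principal point sees the ray r / f radians off the axis. A picture is of the moment at which its call begins: read the wrist's pose just before it.
- manip.hand_in(): hands the job in, once; it reports no verdict.
The state is a dict: "clock": time; "joint_pos": joint angles; "joint_velocities": joint speeds; "tau": joint torques, N m; "position": TCP position; "ee_rot": TCP orientation; "ft_force": force on the tool from outside, world axes, zero at the start; "torque": the same for the moment, N m; "grip_width": opening from 0.0 (shut) to 1.0 (fully open).
Only numpy, scipy, OpenCV 4.12 (cv2) and the standard library are available. Lean on these libraries where they do the work, as an engineer would, in place of code of your own. Each camera call takes 0.05 s, during which the arm holds its last target.

## Task

Fit the bright steel return spring on the upright kicker rod: thread it over the rod end, bent tail first, and ease it down with light force, twisting it a little whenever the tail snags on the slotted stop nut or on the slotted pilot, until its bottom coil lies fully home on the grey seat. Then put the blue cap on the rod over the spring, press it down past the cross pin and turn it a quarter turn, so that the pin drops into the cap's locking groove and holds the cap when you let go. Never load the spring or the kicker with more than about 20 N, and leave the other things on the table where they are.

Things in the scene. Friction and masses are not known exactly. Their poses are not given: they have to be found in the camera images.
- kicker: the fixed ball kicker: square dark plate 110 x 110 x 10 mm on the green mat (3 mm thick), upright aluminium barrel 48 mm across, on it the grey spring seat and the steel rod. Origin: centre of the underside of the plate, z up along the rod, x along the cross pin
- seat (a point): centre of the grey seat, a disc 45 mm across on top of the barrel, on the rod's axis, 55 mm above the kicker's underside; axes as the kicker's. The spring's bottom coil belongs on it, around the pilot
- pilot_top (a point): top of the grey pilot on the axis, 8 mm above the seat. The pilot is 26 mm across and has four slots like the stop nut's (7 mm wide, to 7.5 mm from the axis), tight, at an angle of its own that is not measured: this frame's axes are the kicker's. The tail must find one of these slots too
- nut_top (a point): top of the brass stop nut on the axis, 48 mm above the seat; 26 mm across, 6 mm thick, chamfered, tight on the rod. It has four slots 90 deg apart, 7 mm wide, open outwards, reaching in to 7.5 mm from the axis; they face any way (not measured: this frame's axes are the kicker's). The tail passes only by a slot: twist up to 45 deg either way, or 90 deg one way
- cross_pin (a point): centre of the brass cross pin through the rod, 86 mm above the seat; 4 mm thick, 17 mm long, along x of this frame and of the kicker
- rod_tip (a point): top of the kicker rod, 91 mm above the seat; the rod is 9 mm across with a cone on its last 3 mm; axes as the kicker's
- spring: the bright steel spring, standing upright on the mat: 3 mm wire, 35.6 mm outside, 29 mm inside, 69 mm long, 72 g. Origin: centre of its underside when not compressed (the frame goes with the top turn), z up, x towards the tail. It gives about 1 mm per N along its length (less if several turns are gripped: only the free ones give) and 0.07 rad per 0.02 N m in twist, and is solid after about 40 mm
- spring_top (a point): centre of the spring's upper end, 69 mm above its foot. With the spring home the rod stands 22 mm out of it: grip the spring by its top turns so that the rod has room between the fingers
- spring_mid (a point): middle of the spring on its axis, 34.5 mm below its top (goes with the top turn)
- spring_foot (a point): centre of the underside of the spring's bottom coil (goes with that coil), x towards the tail: the wire's end, bent straight inwards at the very bottom, ending 9.25 mm from the spring's axis. It is 0 mm above the seat when home, 8 mm when the tail rests on the pilot, 48 mm when it rests on the nut
- cap: the blue bayonet cap, standing on the mat, 50 g, 28 mm high. Origin: centre of its underside, z up. From the bottom: pilot 19 mm wide that enters the spring (0 to 4 mm), round flange 37 mm across (4 to 8 mm), square hub 26 x 26 mm to grip across its flats, flats along x and y (8 to 28 mm). With the pin in the groove its underside is 58.5 mm above the seat
- cap_flange (a point): centre of the underside of the cap's flange, 4 mm above the cap's underside. With the slot on the pin the flange first rests on the spring's top, 69 mm above the seat, the pin still within the slot; 9 mm further down the hub's top clears the pin and the cap can be turned (about 11 N); at 17 mm it meets the nut
- cap_center (a point): centre of the cap, 14 mm above its underside. A 12 x 12 mm bore for the rod goes right through it, with a slot along x, 20 mm long and 7 mm wide, through which the cross pin passes
- cap_top (a point): centre of the hub's top. Across it, along y, runs the locking groove, 7 mm wide and 2.5 mm deep: after a quarter turn either way under the pin the spring lifts the cap 2.5 mm and the pin lies in it
- ball_center (a point): centre of an orange ball 64 mm across that rests in a black ring: leave alone
- old_spring: piece of an old, dark, broken spring lying on the table: leave alone
- spare_nut: spare brass slotted nut lying on the mat, 26 mm across, 6 mm high: leave alone
- screwdriver: red screwdriver, 180 mm long: leave alone
- battery: blue battery pack, 100 x 34 x 25 mm: leave alone
- wrench: steel ring wrench, 146 mm long: leave alone
Things that resemble listed ones, but are neither listed nor needed, are in the scene too. Of the things shaped like the spring, the steel one is meant. Several things look just like the cap: the one meant starts farthest to the robot's left.

How it is judged:
By the outcome, as a careful person would: the job done as asked, in the order asked, and still so for the second after the job is handed in, with the robot touching nothing.
It also fails if it takes over 72 s, if anything falls off the work surface, if the arm or the gripper's body presses on something with over 40 N, if the wrist force passes 120 N, or if a joint passes its speed limit or range.

## Working session

There is one attempt and no reset: what is moved stays moved. The work goes in short steps, Python scripts to look and compute and a shell command to move; the robot and the scene stay as the last step left them, time stands still between calls to the robot, and variables do not carry over. Pictures are saved under pics/ and viewed, and the job is handed in when it is done.

```bash
ls; mkdir -p pics; python3 - <<'E'
from workcell import readout, camera, manip
import cv2
o=readout.get_obs()
for k,v in o.items(): print(k,v)
for n in ["scene","top","wrist"]:
    c=camera(n); cv2.imwrite(f"pics/{n}0.png",c["pixels"][:,:,::-1])
    print(n,c["intrinsics"].tolist(), c.get("extrinsics",c.get("T_tool_cam")).tolist())
E
```

```text
pics
clock 0.0
joint_pos [-1.23258944  0.33290615 -0.06469481  1.46093486  0.02160967  1.34991057
 -0.08849559]
joint_velocities [-3.23799532e-04  5.58882381e-04  1.74423191e-03  3.63782833e-04
  1.77555908e-03 -3.95084229e-05  8.28667791e-04]
tau [ 6.69980227e-05 -6.25448585e+01  4.93731361e-02 -3.91615748e+01
  1.63636316e-02  9.95450187e-03 -3.83527799e-05]
position [0.22052134 0.58440049 0.23049761]
ee_rot [-0.40249551  0.58200331  0.40186226  0.5811852 ]
ft_force [-0.46761082 -0.19690866  0.12171313]
torque [0.03861662 0.00608302 0.00015082]
grip_width 0.9971165968491116
scene [[503.30393112662654, 0.0, 324.6335862554889], [0.0, 503.30393112662654, 198.2890217176363], [0.0, 0.0, 1.0]] [[-0.8901696393401891, 0.455276698793973, -0.01792039989005358, 0.5132576946707958], [0.35930141735666393, 0.6772435427510124, -0.6420620494060911, -0.11918792647316576], [-0.28017941516544315, -0.5779829680339373, -0.766443203362278, 1.4477373827924735], [0.0, 0.0, 0.0, 1.0]]
top [[500.3629565835656, 0.0, 321.1562525278619], [0.0, 500.3629565835656, 204.72223390343504], [0.0, 0.0, 1.0]] [[-0.005508399205565405, -0.9999109930083601, 0.012151691208554681, -0.014295718729938347], [-0.9952416802711813, 0.004299698419773511, -0.09734223361159879, 0.5878463183566444], [0.09728132086473852, -0.012630069458832625, -0.995176781258625, 1.3959188203718667], [0.0, 0.0, 0.0, 1.0]]
wrist [[309.70691628693146, 0.0, 320.59688058426235], [0.0, 309.70691628693146, 200.47740891981076], [0.0, 0.0, 1.0]] [[-0.0002892648244693181, -0.3016976796940076, 0.9534036009965089, -0.14276043894064067], [-0.0008555935646657288, -0.9534032172509574, -0.3016978178495376, 0.07798516726193654], [0.9999995921426725, -0.000902996551864969, 1.765542106575695e-05, 0.0003454282261599051], [0.0, 0.0, 0.0, 1.0]]
```

View pics/scene0.png

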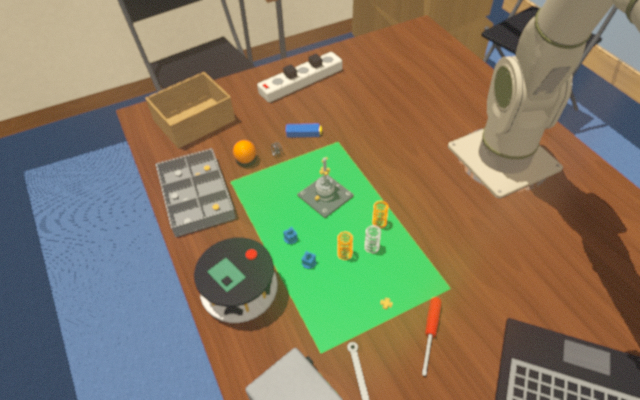

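View pics/top0.png

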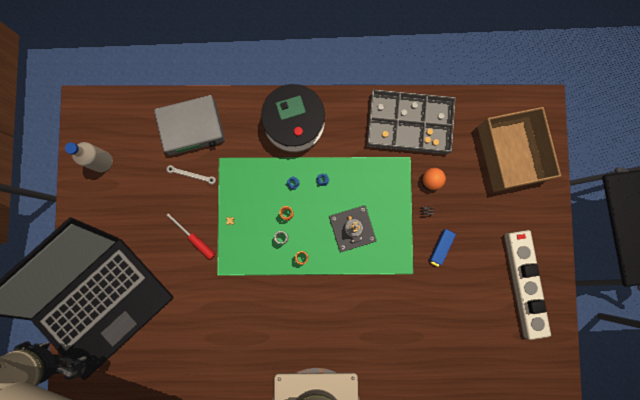

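View pics/wrist0.png

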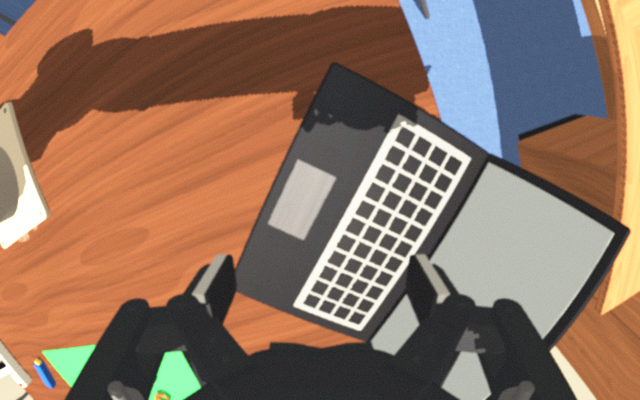

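Top view: steel spring near (281,238), with orange ones at (286,213) and (301,258). There are two blue caps, at (293,184) and (323,180). Robot's left is +y, which is image left, so (293,184) should be the cap. I'll confirm in enlarged crops.

```bash
cat > h.py <<'E'
import numpy as np, cv2
from workcell import readout, camera, manip
from scipy.spatial.transform import Rotation as R
def ray(c,u,v):
    K=np.array(c["intrinsics"]);E=np.array(c["extrinsics"])
    d=E[:3,:3].T@np.linalg.inv(K)@np.array([u,v,1.]);o=-E[:3,:3].T@E[:3,3]
    return o,d
def onplane(c,u,v,z):
    o,d=ray(c,u,v);return o+d*(z-o[2])/d[2]
def proj(c,p):
    K=np.array(c["intrinsics"]);E=np.array(c["extrinsics"])
    q=K@(E[:3,:3]@np.asarray(p,float)+E[:3,3]);return q[:2]/q[2]
def cloud(c):
    z=c["range_z"];h,w=z.shape;u,v=np.meshgrid(np.arange(w),np.arange(h))
    K=np.array(c["intrinsics"]);E=np.array(c["extrinsics"])
    p=np.stack([(u-K[0,2])/K[0,0]*z,(v-K[1,2])/K[1,1]*z,z],-1)
    return (p-E[:3,3])@E[:3,:3]
def crop(c,u0,v0,u1,v1,s,name):
    im=c["pixels"][v0:v1,u0:u1,::-1]
    cv2.imwrite("pics/"+name,cv2.resize(im,None,fx=s,fy=s,interpolation=cv2.INTER_CUBIC))
def tri(c1,p1,c2,p2):
    o1,d1=ray(c1,*p1);o2,d2=ray(c2,*p2)
    d1/=np.linalg.norm(d1);d2/=np.linalg.norm(d2)
    A=np.stack([d1,-d2],1);t=np.linalg.lstsq(A,o2-o1,rcond=None)[0]
    a=o1+d1*t[0];b=o2+d2*t[1];return (a+b)/2,np.linalg.norm(a-b)
E
python3 - <<'E'
from h import *
t=camera("top");s=camera("scene")
crop(t,215,155,415,280,4,"topc.png");crop(s,270,150,410,280,5,"scc.png")
P=cloud(t)
for n,(u,v) in dict(capL=(293,184),capR=(323,180),spr=(281,238),kick=(353,228),mat=(250,200)).items():
    q=P[v-12:v+13,u-12:u+13].reshape(-1,3); print(n,np.round(P[v,u],3),"zmax",np.round(q[:,2].max(),3), np.round(q[q[:,2].argmax()],3))
E
```

```text
capL [0.646 0.063 0.037] zmax 1.447 [4.490e-01 1.000e-03 1.447e+00]
capR [ 0.662 -0.023  0.005] zmax 1.447 [4.490e-01 1.000e-03 1.447e+00]
spr [ 0.495  0.099 -0.   ] zmax 1.447 [4.490e-01 1.000e-03 1.447e+00]
kick [ 0.519 -0.104  0.069] zmax 1.447 [4.490e-01 1.000e-03 1.447e+00]
mat [0.605 0.188 0.006] zmax 1.447 [4.490e-01 1.000e-03 1.447e+00]
```

View pics/topc.png

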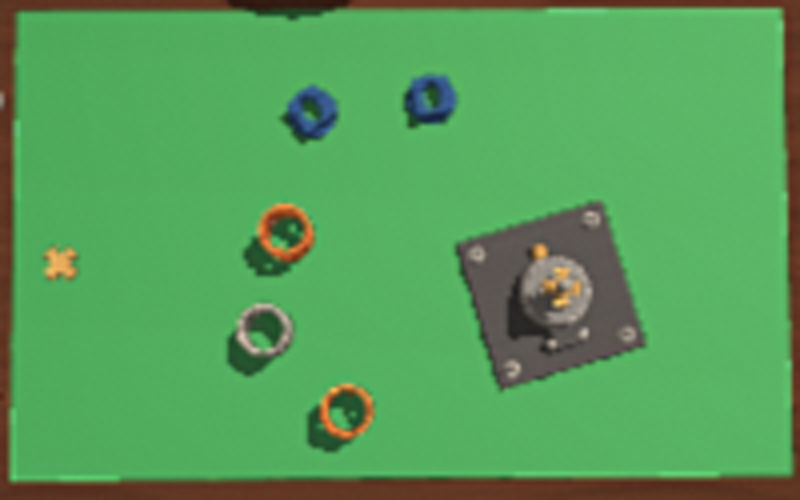

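View pics/scc.png

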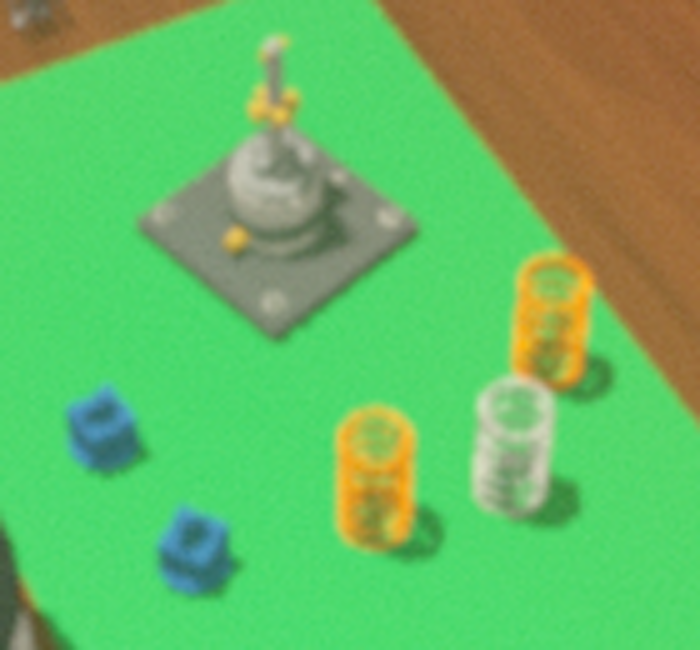

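Steel spring: top (281,237.5) / scene (373,231). Cap candidates: top (293,183) / scene (308,260), and top (323,180) / scene (290,236). I'll compute positions and check them across both views.

```bash
python3 - <<'E'
from h import *
t=camera("top");s=camera("scene")
def T(x,y):return (x/4+215-.375,y/4+155-.375)
def S(x,y):return (x/5+270-.4,y/5+150-.4)
items=dict(spring=(T(264,330),S(516,405),.0705),capL=(T(313,110),S(192,530),.031),capR=(T(432,98),S(102,408),.031),rod=(T(560,287),S(272,42),.149),orA=(T(286,232),S(376,436),.0705),orB=(T(347,410),S(555,278),.0705))
for n,(a,b,z) in items.items():
    print(n,"top",np.round(onplane(t,*a,z),4),"scene",np.round(onplane(s,*b,z),4),"tri",np.round(tri(t,a,s,b),4).tolist() if 0 else (np.round(tri(t,a,s,b)[0],4),round(tri(t,a,s,b)[1],4)))
for q in [(459,243),(603,202),(645,346),(500,388)]: print("plate",np.round(onplane(t,*T(*q),.013),4))
for q in [(140,228),(278,130),(418,228),(278,335)]: print("plateS",np.round(onplane(s,*S(*q),.013),4))
# mask spring top: bright low-saturation
hsv=cv2.cvtColor(t["pixels"],cv2.COLOR_RGB2HSV)
sub=hsv[225:250,268:295]; m=((sub[...,0]<30)|(sub[...,0]>90)|(sub[...,1]<60)); ys,xs=np.nonzero(m)
m=(sub[...,1]<90)&(sub[...,2]>90); ys,xs=np.nonzero(m);print(len(xs),xs.mean()+268,ys.mean()+225,xs.min()+268,xs.max()+268,ys.min()+225,ys.max()+225)
if len(xs)>5:
  e=cv2.minEnclosingCircle(np.stack([xs,ys],1).astype(np.float32)); print(e, onplane(t,e[0][0]+268,e[0][1]+225,.0705))
crop(t,278,168,338,198,10,"caps_top.png");crop(t,325,200,385,255,10,"kick_top.png")
crop(s,275,220,335,275,10,"caps_sc.png");crop(s,310,150,350,200,12,"kick_sc.png")
E
```

```text
spring top [0.4949 0.095  0.0705] scene [0.4944 0.0944 0.0705] tri (array([0.4948, 0.095 , 0.0715]), np.float64(0.0))
capL top [0.6527 0.0632 0.031 ] scene [0.6524 0.0619 0.031 ] tri (array([0.6526, 0.063 , 0.0326]), np.float64(0.0004))
capR top [ 0.661  -0.0218  0.031 ] scene [ 0.6605 -0.0241  0.031 ] tri (array([ 0.6609, -0.0219,  0.0338]), np.float64(0.0007))
rod top [ 0.5191 -0.1023  0.149 ] scene [ 0.5208 -0.1067  0.149 ] tri (array([ 0.5206, -0.103 ,  0.152 ]), np.float64(0.0037))
orA top [0.5622 0.08   0.0705] scene [0.5621 0.0791 0.0705] tri (array([0.5623, 0.0799, 0.0715]), np.float64(0.0004))
orB top [0.44   0.0382 0.0705] scene [0.4374 0.0361 0.0705] tri (array([0.4396, 0.0384, 0.0743]), np.float64(0.0009))
plate [ 0.5585 -0.0408  0.013 ]
plate [ 0.5876 -0.1448  0.013 ]
plate [ 0.4839 -0.1734  0.013 ]
plate [ 0.4546 -0.0694  0.013 ]
plateS [ 0.5883 -0.136   0.013 ]
plateS [ 0.4903 -0.1647  0.013 ]
plateS [ 0.4566 -0.0661  0.013 ]
plateS [ 0.5559 -0.0366  0.013 ]
94 280.47872340425533 237.20212765957447 274 288 231 243
((12.770833015441895, 12.395833015441895), 7.25446891784668) [0.49410919 0.0946358  0.0705    ]
```

View pics/kick_top.png

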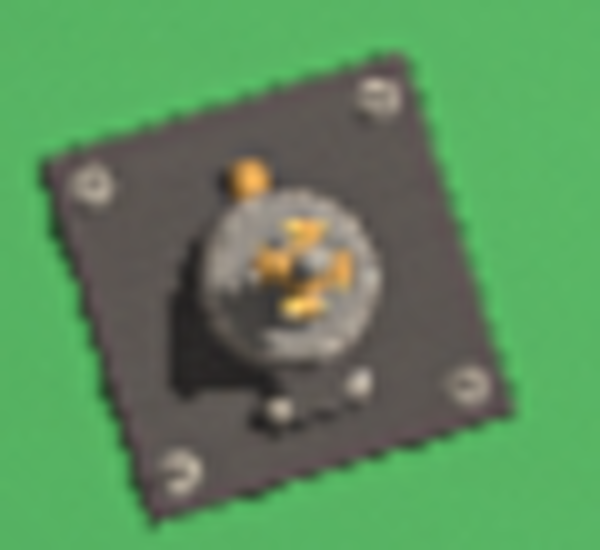

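View pics/caps_top.png

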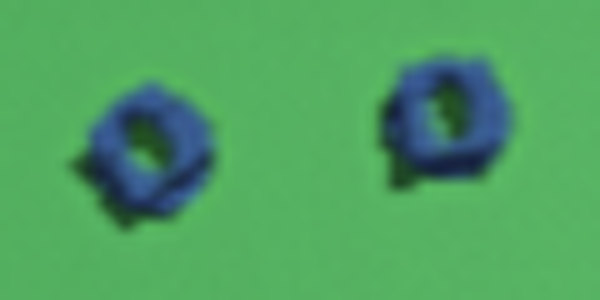

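View pics/kick_sc.png

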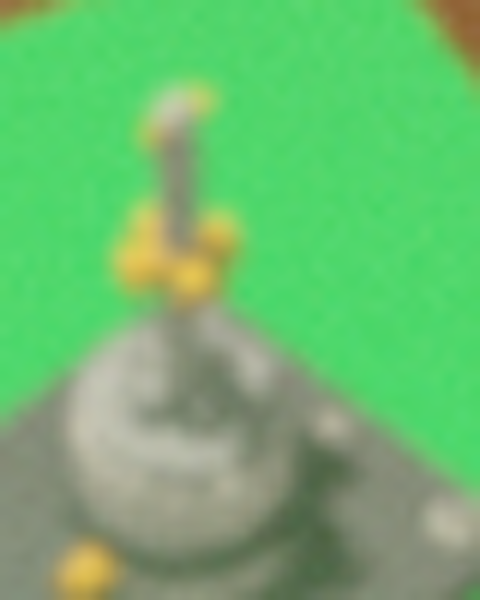

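```bash
cat >> h.py <<'E'
def pose():
    o=readout.get_obs();return np.array(o["position"]),R.from_quat(o["ee_rot"]).as_matrix(),o
def plan(target,psi=None):
    """target TCP pos (m); psi= world angle (deg) of tool z, tool x straight down. prints mm/deg row in tool axes"""
    p,M,o=pose()
    d=M.T@(np.array(target)-p)*1000
    if psi is None: rv=np.zeros(3)
    else:
        best=None
        for a in (psi,psi+180):
            z=np.array([np.cos(np.radians(a)),np.sin(np.radians(a)),0]);x=np.array([0,0,-1.]);y=np.cross(z,x)
            G=np.stack([x,y,z],1);r=R.from_matrix(M.T@G).as_rotvec(degrees=True)
            if best is None or np.linalg.norm(r)<np.linalg.norm(best): best=r
        rv=best
    print("t",round(o["clock"],2),"row turn",np.round(rv,1).tolist(),"shift",np.round(d,1).tolist(),"F",np.round(o["ft_force"],1).tolist(),"grip",round(o["grip_width"],3),"yawz",round(np.degrees(np.arctan2(M[1,2],M[0,2])),1),"q7",round(o["joint_pos"][6],2),"pos",np.round(p,4).tolist())
def wray(c,p,M,u,v):
    K=np.array(c["intrinsics"]);T=np.array(c["T_tool_cam"])
    a=np.array([u-K[0,2],v-K[1,2]])/K[0,0];r=np.linalg.norm(a)+1e-12
    d=np.array([*(np.sin(r)*a/r),np.cos(r)])
    return p+M@T[:3,3],M@T[:3,:3]@d
def wplane(c,p,M,u,v,z):
    o,d=wray(c,p,M,u,v);return o+d*(z-o[2])/d[2]
def wproj(c,p,M,P):
    K=np.array(c["intrinsics"]);T=np.array(c["T_tool_cam"])
    q=T[:3,:3].T@(M.T@(np.asarray(P)-p)-T[:3,3]);r=np.arctan2(np.hypot(q[0],q[1]),q[2]);s=q[:2]/np.hypot(q[0],q[1])
    return K[:2,2]+K[0,0]*r*s
E
python3 - <<'E'
from h import *
p,M,o=pose();print(np.round(M,3))
plan([.495,.095,.20],107)
T=np.array(camera("wrist")["T_tool_cam"]);print("cam pos world",p+M@T[:3,3],"axis",M@T[:3,2])
E
```

```text
[[-0.    -0.936  0.353]
 [-0.     0.353  0.936]
 [-1.     0.    -0.   ]]
t 0.35 row turn [-37.7, -0.0, -0.0] shift [31.2, -429.6, -361.3] F [-0.4, 0.3, -0.3] grip 0.999 yawz 69.3 q7 -0.09 pos [0.2206, 0.5847, 0.2312]
cam pos world [0.14777862 0.61260828 0.37391659] axis [ 0.28219233 -0.10667965 -0.95340807]
```

```bash
python3 - <<'E'
from h import *
plan([.57,.118,.231],107)
plan([.57,.118,.13],107)
E
```

```text
t 0.4 row turn [-37.7, -0.0, -0.0] shift [0.3, -491.6, -313.4] F [-0.0, 0.2, -0.4] grip 1.006 yawz 69.3 q7 -0.09 pos [0.2206, 0.5847, 0.2312]
t 0.4 row turn [-37.7, -0.0, -0.0] shift [101.3, -491.6, -313.4] F [-0.0, 0.2, -0.4] grip 1.006 yawz 69.3 q7 -0.09 pos [0.2206, 0.5847, 0.2312]
```

```bash
python3 -m inch '[[[-37.7,0,0],[0,-491,-313],0],[[-37.7,0,0],[0,-491,-313],0],[[-37.7,0,0],[0,-491,-313],0],[[-37.7,0,0],[0,-491,-313],0],[[-37.7,0,0],[0,-491,-313],0],[[-37.7,0,0],[0,-491,-313],0],[[-37.7,0,0],[0,-491,-313],0],[[-37.7,0,0],[101,-491,-313],0],[[-37.7,0,0],[101,-491,-313],0],[[-37.7,0,0],[101,-491,-313],0]]' 20
python3 - <<'E'
from h import *
plan([.57,.118,.13],107)
E
```

```text
clock: 1.65
position: [0.5704, 0.1169, 0.1293]
ee_rot: [0.569, -0.421, -0.568, -0.421]
ft_force: [0.9, 1.0, 0.4]
grip_width: 0.996
t 1.65 row turn [0.0, -0.0, 0.0] shift [-0.7, 0.0, 1.2] F [0.9, 1.0, 0.4] grip 0.996 yawz 107.0 q7 1.65 pos [0.5704, 0.1169, 0.1293]
```

```bash
python3 - <<'E'
from h import *
p,M,o=pose();c=camera("wrist");np.savez("w1.npz",p=p,M=M)
u,v=wproj(c,p,M,[.495,.095,.072]);print(u,v,wproj(c,p,M,[.495,.095,.003]))
cv2.imwrite("pics/w1.png",c["pixels"][:,:,::-1])
u,v=int(u),int(v);crop(c,max(u-50,0),max(v-50,0),u+50,v+50,6,"w1c.png")
print(o["joint_pos"])
E
```

```text
321.1882978708664 104.16437101095389 [321.00584844 104.46974324]
[-0.48836341  0.31648086  0.24879982  1.71655791 -0.08502334  1.11875474
  1.65338486]
```

View pics/w1.png

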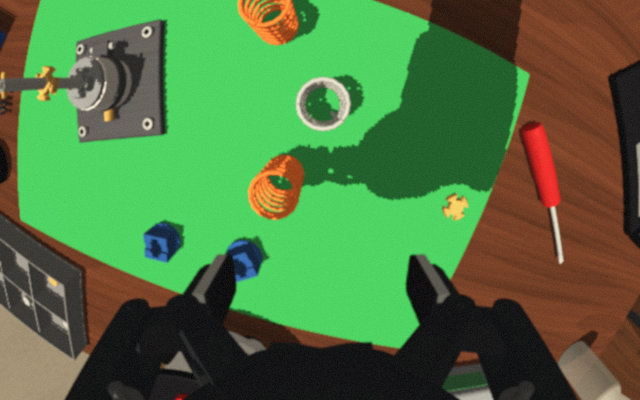

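View pics/w1c.png

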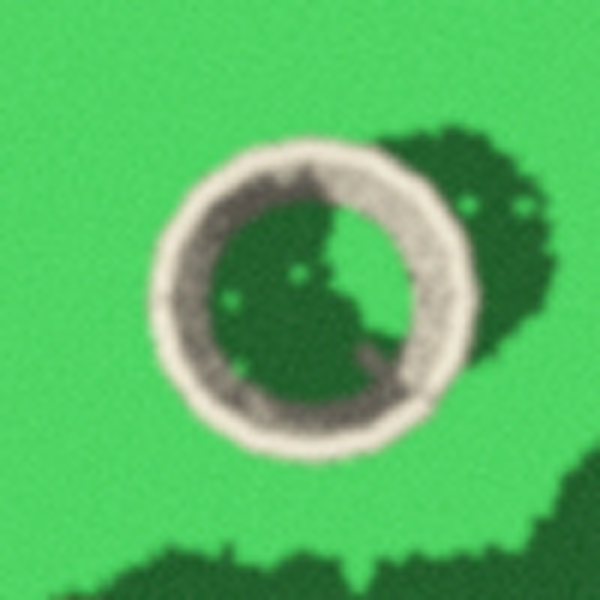

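```bash
python3 - <<'E'
from h import *
d=np.load("w1.npz");p,M=d["p"],d["M"];c=camera("wrist")
f=lambda x,y,z: wplane(c,p,M,271+x/6-.4,54+y/6-.4,z)
top=f(314,300,.0705);a=f(362,347,.0045);b=f(388,374,.0045);foot=f(312,303,.0045)
print("top",top,"footc",foot,"tail",a,b,"r",np.linalg.norm(a[:2]-top[:2]))
for q in (top,foot): v=(a+b)/2-q;print(np.degrees(np.arctan2(v[1],v[0])))
print("dir",np.degrees(np.arctan2(*(b-a)[[1,0]])))
E
```

```text
top [0.4943097  0.09595887 0.0705    ] footc [0.49429696 0.09619759 0.0045    ] tail [0.49825785 0.10483814 0.0045    ] [0.50086916 0.1095245  0.0045    ] r 0.009717484223633506
64.91330166606156
64.38294067281561
dir 60.872847005857366
```

```bash
python3 - <<'E'
from h import *
plan([.597,-.082,.14],107)
E
python3 -m inch '[[[0,0,0],[-10,33,198],0.2],[[0,0,0],[-10,33,198],0.2],[[0,0,0],[-10,33,198],0.2],[[0,0,0],[-10,33,198],0.2],[[0,0,0],[-10,33,198],0.2]]'
```

```text
t 1.75 row turn [-0.4, -0.2, -0.3] shift [-12.6, 29.5, -193.6] F [-0.9, -0.5, 0.0] grip 0.999 yawz 106.6 q7 1.65 pos [0.5699, 0.1119, 0.1266]
clock: 2.38
position: [0.4815, 0.2928, 0.1364]
ee_rot: [-0.567, 0.424, 0.567, 0.42]
ft_force: [0.8, -0.0, -0.1]
grip_width: 0.8
```

I wrote that row before seeing the plan and got the sign wrong. It moved over free space and the force stayed near 0, so I'll replan.

```bash
python3 - <<'E'
from h import *
plan([.597,-.082,.14],107)
E
```

```text
t 2.38 row turn [-0.3, -0.2, -0.3] shift [-2.4, -3.0, -392.2] F [0.8, -0.0, -0.1] grip 0.8 yawz 106.7 q7 1.27 pos [0.4815, 0.2928, 0.1364]
```

```bash
python3 -m inch '[[[0,0,0],[-4,-3,-392],0.2],[[0,0,0],[-4,-3,-392],0.2],[[0,0,0],[-4,-3,-392],0.2],[[0,0,0],[-4,-3,-392],0.2],[[0,0,0],[-4,-3,-392],0.2],[[0,0,0],[-4,-3,-392],0.2],[[0,0,0],[-4,-3,-392],0.2],[[0,0,0],[-4,-3,-392],0.2],[[0,0,0],[-4,-3,-392],0.2]]'
python3 - <<'E'
from h import *
p,M,o=pose();c=camera("wrist");np.savez("w2.npz",p=p,M=M)
u,v=wproj(c,p,M,[.521,-.105,.106]);print(u,v,p)
cv2.imwrite("pics/w2.png",c["pixels"][:,:,::-1])
u,v=int(u),int(v);print(u-50,v-50);crop(c,u-50,max(v-50,0),u+50,v+50,6,"w2c.png")
E
```

```text
clock: 3.5
position: [0.5968, -0.0801, 0.1415]
ee_rot: [-0.567, 0.424, 0.568, 0.42]
ft_force: [0.6, 0.5, 0.2]
grip_width: 0.802
315.9746209063852 102.11509141445629 [ 0.59680144 -0.08010503  0.14152873]
265 52
```

View pics/w2c.png

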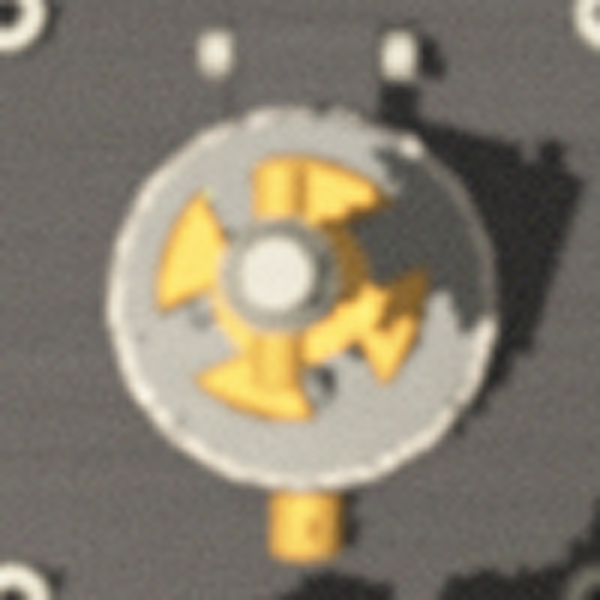

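View pics/w2.png

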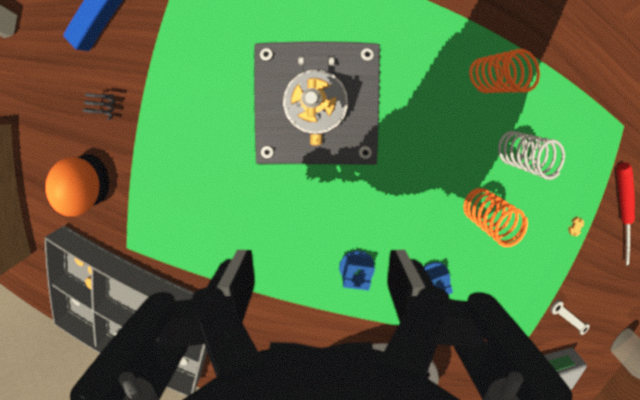

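```bash
python3 - <<'E'
from h import *
d=np.load("w2.npz");p,M=d["p"],d["M"];c=camera("wrist")
f=lambda x,y,z: wplane(c,p,M,265+x/6-.4,52+y/6-.4,z)
print("tip",f(278,270,.149),"seat",f(302,299,.058))
ends=f(283,168,.144),f(272,378,.144)
print("pin",ends,np.degrees(np.arctan2(*(ends[0]-ends[1])[[1,0]])))
S=[f(*q,.106) for q in [(230,180),(180,341),(347,398),(405,232)]]
cn=np.mean(S,0);print("nut c",cn)
for q in S: print(np.linalg.norm(q[:2]-cn[:2]),np.degrees(np.arctan2(*(q-cn)[[1,0]])))
im=c["pixels"][75:130,283:345,::-1];im=cv2.resize(im,None,fx=11,fy=11,interpolation=cv2.INTER_CUBIC).astype(float)
im=np.clip((im-90)*2,0,255);cv2.imwrite("pics/w2e.png",im)
E
```

```text
tip [ 0.519746   -0.10690705  0.149     ] seat [ 0.52023635 -0.10682926  0.058     ]
pin (array([ 0.5120969 , -0.10897449,  0.144     ]), array([ 0.52759933, -0.10520782,  0.144     ])) -166.34332966109065
nut c [ 0.52001512 -0.10705897  0.106     ]
0.011848648265224082 -134.63610838654995
0.011659194789730334 -47.516934513664886
0.011938786160359326 43.41067146538355
0.012061859277135994 132.9749376407616[ WARN:0@3.094] global loadsave.cpp:1063 imwrite_ Unsupported depth image for selected encoder is fallbacked to CV_8U.
```

View pics/w2e.png

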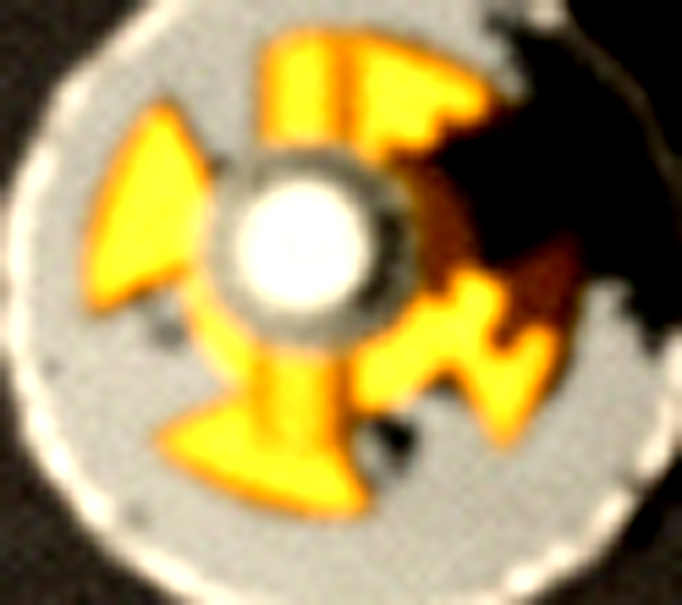

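```bash
python3 - <<'E'
from h import *
d=np.load("w2.npz");p,M=d["p"],d["M"];c=camera("wrist")
for q in [(395,440),(400,425),(370,460),(160,325),(150,305),(135,512)]:
  for z in(.058,.066):
    P=wplane(c,p,M,283+q[0]/11-.45,75+q[1]/11-.45,z)-[.52,-.107,0];print(q,z,np.hypot(*P[:2])*1e3,np.degrees(np.arctan2(P[1],P[0])))
E
```

```text
(395, 440) 0.058 10.227114160003445 31.622901042555064
(395, 440) 0.066 10.056447269609649 32.28091933761441
(400, 425) 0.058 9.364578319421131 35.13978485673987
(400, 425) 0.066 9.230999720063771 35.78309303031195
(370, 460) 0.058 11.25567260100678 21.743951313442786
(370, 460) 0.066 11.026385308052706 22.504248209282245
(160, 325) 0.058 12.957544953506284 -63.934504784478904
(160, 325) 0.066 12.368185649021266 -63.11198318730803
(150, 305) 0.058 13.45655080799139 -70.04157258538059
(150, 305) 0.066 12.831200292621192 -69.31656957291582
(135, 512) 0.058 20.576458849616245 -28.256214577869688
(135, 512) 0.066 19.84673998751411 -27.61537806018195
```

```bash
python3 - <<'E'
from h import *
plan([.4943,.0955,.12],107)
plan([.4943,.0955,.042],107)
E
```

```text
t 3.65 row turn [-0.2, -0.1, -0.3] shift [21.4, 47.3, 197.7] F [0.1, 1.0, -0.4] grip 0.802 yawz 106.8 q7 2.02 pos [0.597, -0.0799, 0.1417]
t 3.65 row turn [-0.2, -0.1, -0.3] shift [99.4, 47.0, 197.9] F [0.1, 1.0, -0.4] grip 0.802 yawz 106.8 q7 2.02 pos [0.597, -0.0799, 0.1417]
```

```bash
python3 -m inch '[[[0,0,0],[20,47,198],0.35],[[0,0,0],[20,47,198],0.35],[[0,0,0],[20,47,198],0.35],[[0,0,0],[20,47,198],0.35],[[0,0,0],[20,47,198],0.35],[[0,0,0],[20,47,198],0.35],[[0,0,0],[30,47,198],0.35]]'
python3 - <<'E'
from h import *
plan([.4943,.0955,.042],107)
p,M,o=pose();c=camera("wrist");cv2.imwrite("pics/w3.png",c["pixels"][150:400,180:460,::-1].repeat(2,0).repeat(2,1))
E
```

```text
clock: 4.53
position: [0.4956, 0.0947, 0.1117]
ee_rot: [0.568, -0.423, -0.567, -0.421]
ft_force: [-0.3, 0.3, -1.1]
grip_width: 0.652
t 4.53 row turn [-0.3, -0.2, -0.2] shift [69.7, 0.8, 1.3] F [-0.3, 0.3, -1.1] grip 0.652 yawz 106.7 q7 1.62 pos [0.4956, 0.0947, 0.1117]
```

View pics/w3.png

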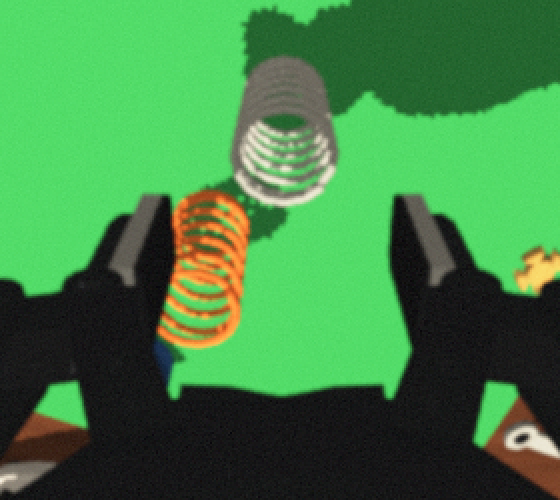

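```bash
python3 -m inch '[[[0,0,0],[40,0.8,1.3],0.35],[[0,0,0],[69.5,0.8,1.3],0.35],[[0,0,0],[69.5,0.8,1.3],0.35],[[0,0,0],[69.5,0.8,1.3],0.7],[[0,0,0],[69.5,0.8,1.3],0.7],[[0,0,0],[69.5,0.8,1.3],0.7],[[0,0,0],[69.5,0.8,1.3],0.7]]' 20
python3 - <<'E'
from h import *
plan([.4943,.0955,.042],107)
E
```

```text
clock: 5.45
position: [0.4935, 0.0953, 0.0409]
ee_rot: [-0.567, 0.424, 0.568, 0.42]
ft_force: [1.4, -0.7, 1.3]
grip_width: 0.403
t 5.45 row turn [-0.3, -0.2, -0.3] shift [-1.1, -0.8, -0.0] F [1.4, -0.7, 1.3] grip 0.403 yawz 106.7 q7 1.65 pos [0.4935, 0.0953, 0.0409]
```

```bash
python3 -m inch '[[[0,0,0],[-20,0,0],0.7],[[0,0,0],[-80,0,0],0.7],[[0,0,0],[-140,0,0],0.7],[[0,0,0],[-170,0,0],0.7],[[0,0,0],[-170,0,0],0.7]]'
python3 - <<'E'
from h import *
plan([.52,-.107,.21],86.2)
p,M,o=pose();c=camera("wrist");print(wproj(c,p,M,p+M@[-.031,0,0]))
cv2.imwrite("pics/w4.png",c["pixels"][200:400,180:460,::-1].repeat(2,0).repeat(2,1))
E
```

```text
clock: 6.08
position: [0.4952, 0.0965, 0.2134]
ee_rot: [0.568, -0.422, -0.567, -0.421]
ft_force: [-0.8, 0.1, -1.1]
grip_width: 0.398
t 6.08 row turn [20.5, -0.1, 0.0] shift [3.9, 34.9, -202.0] F [-0.8, 0.1, -1.1] grip 0.398 yawz 106.7 q7 1.6 pos [0.4952, 0.0965, 0.2134]
[319.07906838 293.51719783]
```

View pics/w4.png

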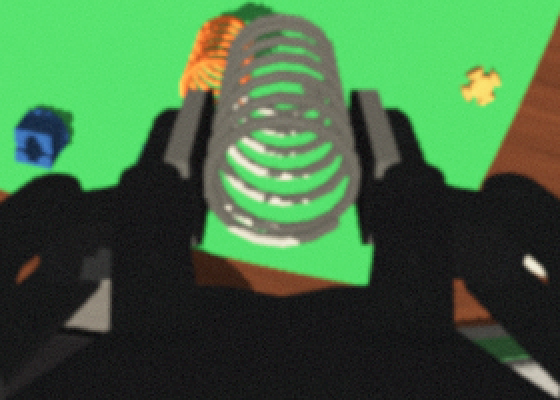

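```bash
python3 - <<'E'
from h import *
p,M,o=pose();c=camera("wrist")
for x in (-.031,-.028):
  for y in(-.0178,.0178):
    print(x,y,wproj(c,p,M,p+M@[x,y,0]),wproj(c,p,M,p+M@[x,y-.001,0]))
  print([wproj(c,p,M,p+M@[x,0,z]) for z in (-.0178,.0178)])
im=c["pixels"][215:330,270:370,::-1];cv2.imwrite("pics/w5.png",cv2.resize(im,None,fx=5,fy=5,interpolation=cv2.INTER_CUBIC))
s=camera("scene");u,v=proj(s,p);print(u,v);crop(s,int(u)-50,int(v)-50,int(u)+50,int(v)+50,6,"s5.png")
E
```

```text
-0.031 -0.0178 [319.20684861 324.37414156] [319.21385528 325.9694783 ]
-0.031 0.0178 [318.94442588 257.72824968] [318.95196817 259.87380965]
[array([278.2138375 , 292.99159125]), array([359.99242848, 292.98331137])]
-0.028 -0.0178 [319.2264718  320.33162548] [319.23322655 321.9200339 ]
-0.028 0.0178 [318.97471028 254.33937167] [318.9819153  256.45346974]
[array([279.00781695, 289.20778652]), array([359.24489322, 289.19543097])]
376.87427602000474 192.68613974591983
```

View pics/w5.png

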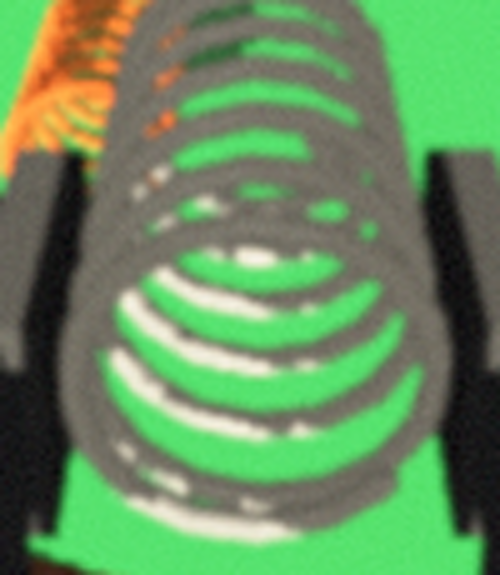

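View pics/s5.png

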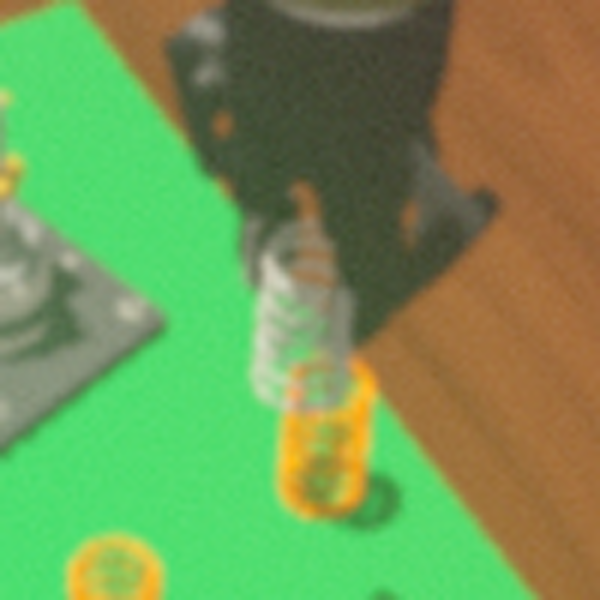

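```bash
python3 -m inch '[[[10,0,0],[0,35,-60],0.7],[[20.5,0,0],[0,35,-120],0.7],[[20.5,0,0],[0,35,-180],0.7],[[20.5,0,0],[0,35,-202],0.7],[[20.5,0,0],[0,35,-202],0.7],[[20.5,0,0],[0,35,-202],0.7]]'
python3 - <<'E'
from h import *
plan([.5197,-.1069,.205],86.2)
E
```

```text
clock: 6.98
position: [0.5175, -0.1065, 0.2095]
ee_rot: [-0.483, 0.519, 0.484, 0.513]
ft_force: [-0.8, 0.4, -0.5]
grip_width: 0.401
t 6.97 row turn [0.1, -0.3, -0.4] shift [4.5, -2.2, -0.3] F [-0.8, 0.4, -0.5] grip 0.401 yawz 86.3 q7 1.68 pos [0.5175, -0.1065, 0.2095]
```

```bash
python3 -m inch '[[[0,-0.3,-0.4],[4,-2.2,-0.3],0.7],[[0,-0.3,-0.4],[12,-2.2,-0.3],0.7],[[0,-0.3,-0.4],[12,-2.2,-0.3],0.7]]'
python3 - <<'E'
from h import *
plan([.5197,-.1069,.205],86.2)
c=camera("wrist");cv2.imwrite("pics/w6.png",cv2.resize(c["pixels"][190:340,250:390,::-1],None,fx=4,fy=4,interpolation=cv2.INTER_CUBIC))
s=camera("scene");u,v=proj(s,[.52,-.107,.16]);crop(s,int(u)-40,int(v)-40,int(u)+40,int(v)+40,7,"s6.png")
t=camera("top");u,v=proj(t,[.52,-.107,.16]);crop(t,int(u)-40,int(v)-40,int(u)+40,int(v)+40,7,"t6.png")
E
```

```text
clock: 7.35
position: [0.5191, -0.1065, 0.1965]
ee_rot: [-0.483, 0.516, 0.484, 0.515]
ft_force: [0.1, 0.2, -0.5]
grip_width: 0.4
t 7.35 row turn [0.1, 0.0, -0.1] shift [-8.5, -0.6, -0.4] F [0.1, 0.2, -0.5] grip 0.4 yawz 86.3 q7 1.69 pos [0.5191, -0.1065, 0.1965]
```

View pics/w6.png

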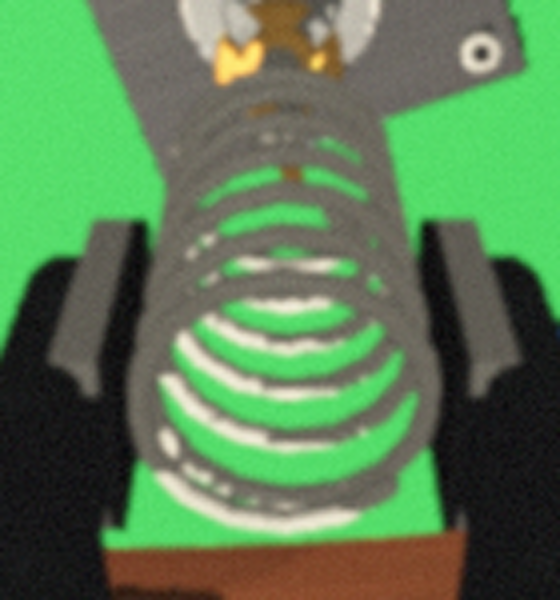

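View pics/s6.png

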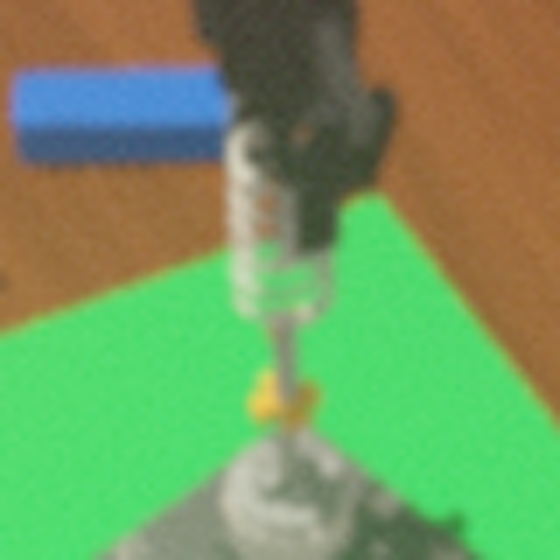

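```bash
python3 -m inch '[[[0,0,0],[10,-0.6,-0.4],0.7],[[0,0,0],[20,-0.6,-0.4],0.7],[[0,0,0],[30,-0.6,-0.4],0.7],[[0,0,0],[40,-0.6,-0.4],0.7],[[0,0,0],[40,-0.6,-0.4],0.7]]'
python3 - <<'E'
from h import *
plan([.5197,-.1069,.15],86.2)
s=camera("scene");u,v=proj(s,[.52,-.107,.13]);crop(s,int(u)-40,int(v)-40,int(u)+40,int(v)+40,7,"s7.png")
E
```

```text
clock: 8.12
position: [0.5197, -0.1072, 0.1566]
ee_rot: [-0.483, 0.516, 0.484, 0.516]
ft_force: [-0.7, -0.7, -0.4]
grip_width: 0.4
t 8.12 row turn [0.1, 0.0, -0.1] shift [6.6, -0.0, 0.3] F [-0.7, -0.7, -0.4] grip 0.4 yawz 86.3 q7 1.7 pos [0.5197, -0.1072, 0.1566]
```

View pics/s7.png

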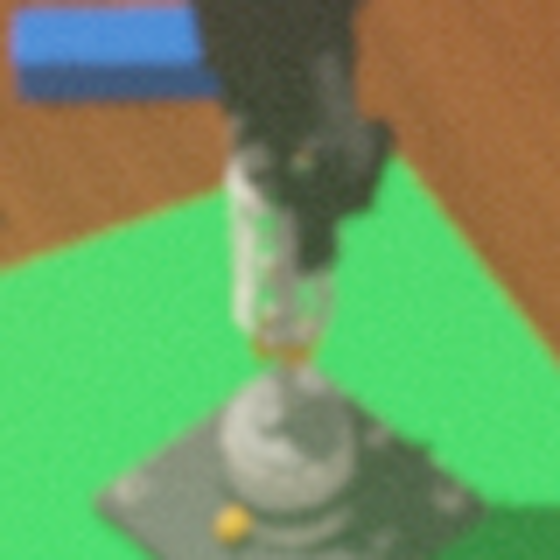

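```bash
python3 -m inch '[[[0,0,0],[5,0,0.3],0.7],[[0,0,0],[10,0,0.3],0.7],[[0,0,0],[14,0,0.3],0.7],[[0,0,0],[18,0,0.3],0.7],[[0,0,0],[22,0,0.3],0.7],[[0,0,0],[22,0,0.3],0.7],[[0,0,0],[22,0,0.3],0.7]]'
python3 - <<'E'
from h import *
plan([.5197,-.1069,.1346],86.2)
print(pose()[2]["torque"])
E
```

```text
clock: 9.05
position: [0.5201, -0.107, 0.1353]
ee_rot: [-0.483, 0.516, 0.484, 0.516]
ft_force: [-1.0, 0.6, -1.2]
grip_width: 0.406
t 9.05 row turn [0.1, 0.0, -0.0] shift [0.7, 0.4, 0.1] F [-1.0, 0.6, -1.2] grip 0.406 yawz 86.3 q7 1.71 pos [0.5201, -0.107, 0.1353]
[-0.0173514   0.01880395  0.01800085]
```

```bash
python3 -m inch '[[[0,0,0],[6,0.2,0.1],0.7],[[0,0,0],[12,0.2,0.1],0.7],[[0,0,0],[18,0.2,0.1],0.7],[[8,0,0],[23,0.2,0.1],0.7],[[15,0,0],[26,0.2,0.1],0.7],[[15,0,0],[26,0.2,0.1],0.7],[[15,0,0],[26,0.2,0.1],0.7]]'
python3 - <<'E'
from h import *
plan([.5197,-.1069,.10],71)
print(pose()[2]["torque"])
s=camera("scene");u,v=proj(s,[.52,-.107,.1]);crop(s,int(u)-40,int(v)-40,int(u)+40,int(v)+40,7,"s8.png")
E
```

```text
clock: 9.93
position: [0.52, -0.1069, 0.1093]
ee_rot: [-0.413, 0.574, 0.413, 0.574]
ft_force: [0.7, -0.6, -0.4]
grip_width: 0.405
t 9.93 row turn [0.5, 0.0, -0.0] shift [9.3, 0.2, -0.1] F [0.7, -0.6, -0.4] grip 0.405 yawz 71.5 q7 1.48 pos [0.52, -0.1069, 0.1093]
[ 0.03478373 -0.0336202   0.04224477]
```

View pics/s8.png

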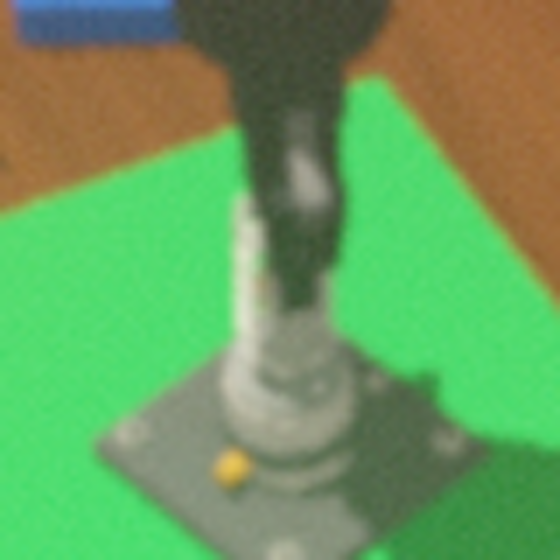

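```bash
python3 -m inch '[[[0,0,0],[4,0.2,0],0.7],[[0,0,0],[7,0.2,0],0.7],[[0,0,0],[10.5,0.2,0],0.7],[[0,0,0],[10.5,0.2,0],0.7],[[0,0,0],[10.5,0.2,0],0.7]]'
python3 - <<'E'
from h import *
import time
for i in range(3): plan([.5197,-.1069,.096],71); camera("top")
E
```

```text
clock: 10.6
position: [0.5202, -0.1068, 0.0992]
ee_rot: [-0.413, 0.574, 0.413, 0.574]
ft_force: [-0.4, 0.3, 5.4]
grip_width: 0.398
t 10.6 row turn [0.4, 0.0, 0.0] shift [3.2, 0.4, -0.3] F [-0.4, 0.3, 5.4] grip 0.398 yawz 71.4 q7 1.48 pos [0.5202, -0.1068, 0.0992]
t 10.65 row turn [0.4, 0.0, 0.0] shift [3.2, 0.4, -0.3] F [-0.9, 0.6, 4.8] grip 0.398 yawz 71.4 q7 1.48 pos [0.5201, -0.1067, 0.0992]
t 10.7 row turn [0.4, 0.0, 0.0] shift [3.2, 0.4, -0.3] F [-0.7, 0.7, 5.4] grip 0.402 yawz 71.4 q7 1.48 pos [0.5201, -0.1068, 0.0992]
```

```bash
python3 -m inch '[[[5,0,0],[0,0.3,-0.2],0.7],[[10,0,0],[0,0.3,-0.2],0.7],[[14,0,0],[0,0.3,-0.2],0.7],[[14,0,0],[0,0.3,-0.2],0.7]]'
python3 - <<'E'
from h import *
plan([.5197,-.1069,.096],71)
E
```

```text
clock: 11.25
position: [0.5202, -0.106, 0.0995]
ee_rot: [-0.34, 0.619, 0.34, 0.62]
ft_force: [-0.5, 3.7, 4.8]
grip_width: 0.4
t 11.25 row turn [-13.5, 0.1, 0.0] shift [3.5, -0.0, -1.0] F [-0.5, 3.7, 4.8] grip 0.4 yawz 57.5 q7 1.25 pos [0.5202, -0.106, 0.0995]
```

```bash
python3 -m inch '[[[-9,0,0],[-1,0,-0.7],0.7],[[-18,0,0],[-1,0,-0.9],0.7],[[-26,0,0],[-1,0,-0.9],0.7],[[-33,0,0],[-0.5,0,-0.9],0.7],[[-33,0,0],[-0.5,0,-0.9],0.7]]'
python3 - <<'E'
from h import *
plan([.5197,-.1069,.096],71)
E
```

```text
clock: 11.88
position: [0.5193, -0.1072, 0.0995]
ee_rot: [-0.502, 0.497, 0.502, 0.498]
ft_force: [0.1, -0.0, -1.1]
grip_width: 0.399
t 11.88 row turn [19.5, 0.1, 0.0] shift [3.5, -0.4, 0.3] F [0.1, -0.0, -1.1] grip 0.399 yawz 90.5 q7 1.81 pos [0.5193, -0.1072, 0.0995]
```

```bash
python3 -m inch '[[[0,0,0],[2,-0.4,0.3],0.7],[[0,0,0],[4,-0.4,0.3],0.7],[[0,0,0],[5.5,-0.4,0.3],0.7],[[0,0,0],[5.5,-0.4,0.3],0.7]]'
python3 - <<'E'
from h import *
for i in range(3): plan([.5197,-.1069,.096],71); s=camera("scene")
u,v=proj(s,[.52,-.107,.1]);crop(s,int(u)-40,int(v)-40,int(u)+40,int(v)+40,7,"s9.png")
E
```

```text
clock: 12.38
position: [0.5199, -0.1071, 0.0943]
ee_rot: [0.502, -0.497, -0.502, -0.498]
ft_force: [-0.6, -0.8, 2.2]
grip_width: 0.4
t 12.38 row turn [19.5, 0.0, 0.0] shift [-1.7, 0.2, 0.2] F [-0.6, -0.8, 2.2] grip 0.4 yawz 90.5 q7 1.81 pos [0.5199, -0.1071, 0.0943]
t 12.43 row turn [19.5, 0.0, 0.0] shift [-1.7, 0.2, 0.2] F [-1.1, -0.8, 2.8] grip 0.399 yawz 90.5 q7 1.81 pos [0.5199, -0.1071, 0.0943]
t 12.47 row turn [19.5, 0.1, 0.0] shift [-1.7, 0.2, 0.2] F [-1.4, -1.3, 4.0] grip 0.397 yawz 90.5 q7 1.81 pos [0.5199, -0.1071, 0.0943]
```

View pics/s9.png

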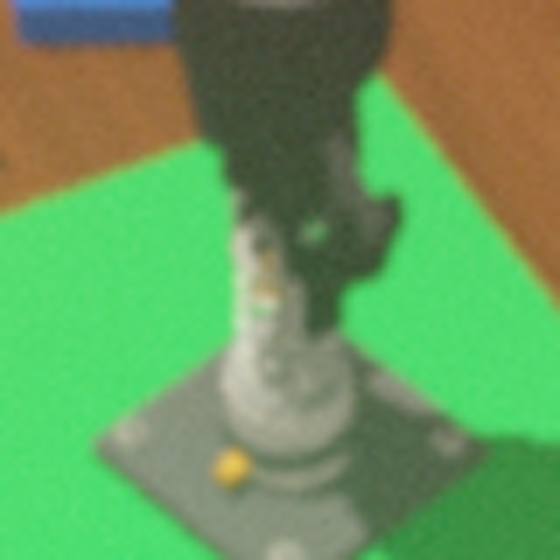

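```bash
python3 -m inch '[[[0,0,0],[-1.5,0.2,0.2],0.7],[[0,0,0],[-1.5,0.2,0.2],0.3],[[0,0,0],[-1.5,0.2,0.2],0.3],[[0,0,0],[-1.5,0.2,0.2],0.3],[[0,0,0],[-40,0.2,0.2],0.3],[[0,0,0],[-100,0.2,0.2],0.3],[[0,0,0],[-125,0.2,0.2],0.3],[[0,0,0],[-125,0.2,0.2],0.3]]'
python3 - <<'E'
from h import *
plan([.6526,.063,.12],71)
p,M,o=pose();c=camera("wrist")
cv2.imwrite("pics/w10.png",cv2.resize(c["pixels"][150:350,220:420,::-1],None,fx=3,fy=3,interpolation=cv2.INTER_CUBIC))
s=camera("scene");u,v=proj(s,[.52,-.107,.1]);crop(s,int(u)-40,int(v)-40,int(u)+40,int(v)+40,7,"s10.png")
t=camera("top")
for z in(.127,.058): print(z,proj(s,[.52,-.107,z]))
E
```

```text
clock: 13.52
position: [0.5206, -0.1071, 0.2212]
ee_rot: [0.503, -0.496, -0.501, -0.499]
ft_force: [0.2, -0.6, -0.4]
grip_width: 0.696
t 13.53 row turn [19.5, 0.1, 0.2] shift [101.9, -133.1, 168.7] F [0.2, -0.6, -0.4] grip 0.696 yawz 90.5 q7 1.75 pos [0.5206, -0.1071, 0.2212]
0.127 [324.38680605 163.97187161]
0.058 [324.8683684  182.24663964]
```

View pics/s10.png

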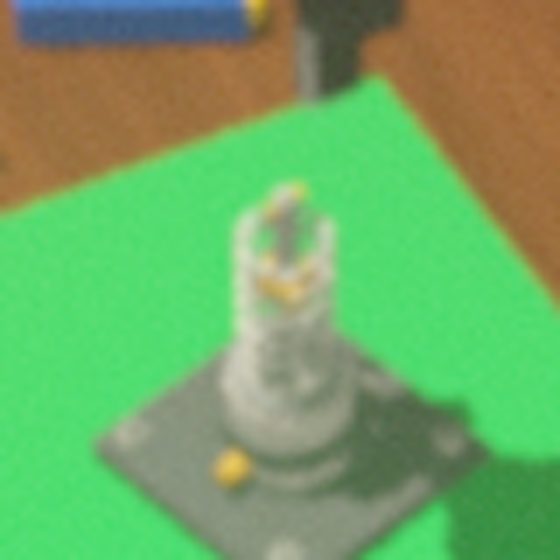

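View pics/w10.png

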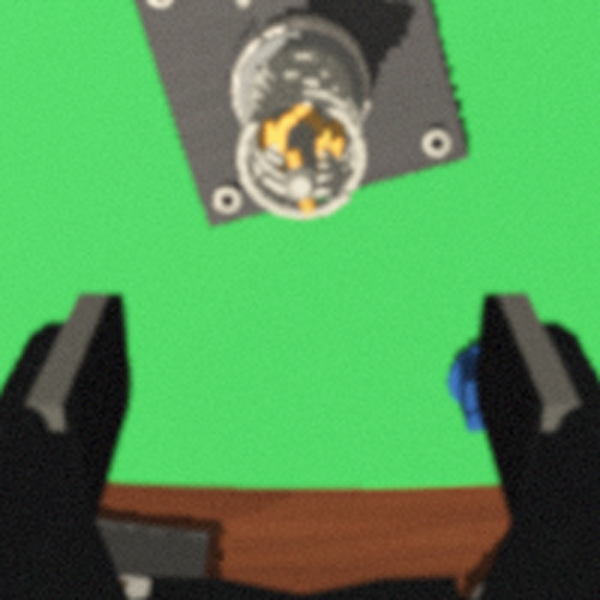

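```bash
python3 - <<'E'
from h import *
p,M,o=pose();c=camera("wrist");s=camera("scene")
for z in(.127,.135): print(z,(wproj(c,p,M,[.52,-.107,z])-[220,150])*3,(wproj(c,p,M,[.52,-.107,z]+M@[0,0,.0178])-wproj(c,p,M,[.52,-.107,z]-M@[0,0,.0178]))*3)
print("tip",(wproj(c,p,M,[.52,-.107,.149])-[220,150])*3)
print("tail needs")
i=cv2.resize(c["pixels"][150:230,290:350,::-1],None,fx=8,fy=8,interpolation=cv2.INTER_CUBIC)
cv2.imwrite("pics/w11.png",i[:600])
plan([.6526,.063,.15],None)
E
```

```text
0.127 [298.30835857 169.31993378] [ 1.33823881e+02 -1.24228733e-01]
0.135 [298.24108941 179.23567174] [ 1.38055007e+02 -1.24592109e-01]
tip [298.11326848 198.18161074]
tail needs
t 13.78 row turn [0.0, 0.0, 0.0] shift [67.9, -135.3, 168.5] F [0.2, -0.2, -0.6] grip 0.695 yawz 90.5 q7 1.75 pos [0.5189, -0.1068, 0.2179]
```

View pics/w11.png

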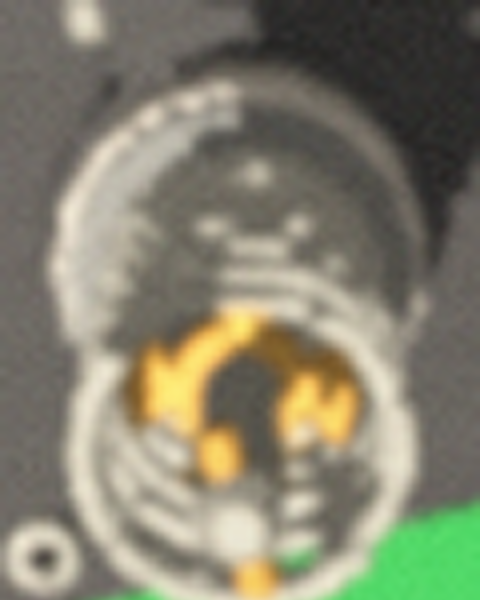

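```bash
python3 - <<'E'
from h import *
plan([.708,.008,.218],45)
plan([.708,.008,.08],45)
E
```

```text
t 13.78 row turn [45.5, 0.0, -0.1] shift [-0.2, -190.1, 113.1] F [0.2, -0.2, -0.6] grip 0.695 yawz 90.5 q7 1.75 pos [0.5189, -0.1068, 0.2179]
t 13.78 row turn [45.5, 0.0, -0.1] shift [137.7, -190.3, 113.0] F [0.2, -0.2, -0.6] grip 0.695 yawz 90.5 q7 1.75 pos [0.5189, -0.1068, 0.2179]
```

```bash
python3 -m inch '[[[10,0,0],[0,-50,30],0.3],[[20,0,0],[0,-100,60],0.3],[[30,0,0],[40,-150,90],0.3],[[40,0,0],[90,-190,113],0.3],[[45.5,0,0],[137,-190,113],0.3],[[45.5,0,0],[137,-190,113],0.3],[[45.5,0,0],[137,-190,113],0.3]]'
python3 - <<'E'
from h import *
p,M,o=pose();c=camera("wrist");np.savez("w12.npz",p=p,M=M)
u,v=wproj(c,p,M,[.6526,.063,.031]);print(u,v,p)
u,v=int(u),int(v);print(u-40,v-40);crop(c,u-40,v-40,u+40,v+40,7,"w12c.png")
cv2.imwrite("pics/w12.png",c["pixels"][:,:,::-1])
E
```

```text
clock: 14.65
position: [0.7081, 0.007, 0.0826]
ee_rot: [-0.271, 0.653, 0.271, 0.653]
ft_force: [0.2, -0.1, 0.7]
grip_width: 0.697
321.32493120293685 104.37791386843851 [0.70806893 0.00698349 0.08255224]
281 64
```

View pics/w12c.png

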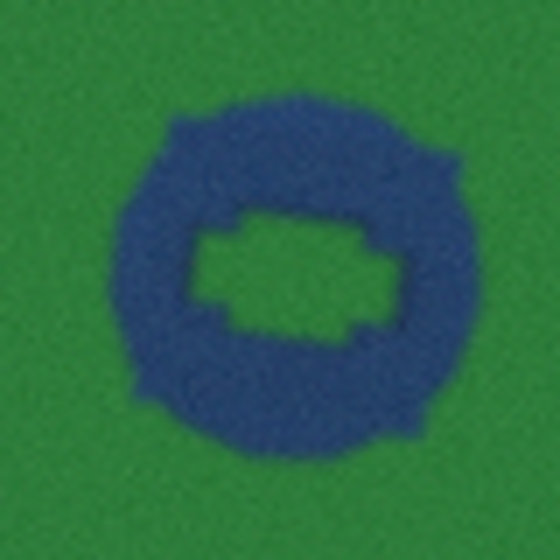

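View pics/w12.png

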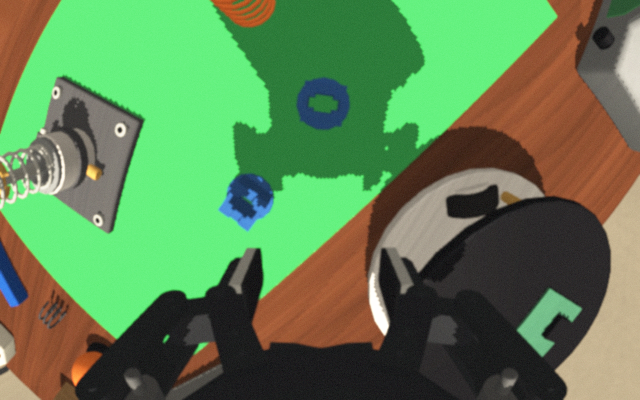

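The left-most blue cap (wrist (321,104), top (293,183), world y≈+0.06) is the one meant. The other sits at wrist (247,200), y≈-0.02. The crop shows its hub square and its slot, which runs nearly horizontal.

```bash
python3 - <<'E'
from h import *
d=np.load("w12.npz");p,M=d["p"],d["M"];c=camera("wrist")
f=lambda x,y,z=.031: wplane(c,p,M,281+x/7-.43,64+y/7-.43,z)
C=[f(*q) for q in[(178,120),(460,158),(422,435),(140,400)]]
print("c",np.mean(C,0))
for i in range(4):
    e=C[(i+1)%4]-C[i];print(np.linalg.norm(e),np.degrees(np.arctan2(e[1],e[0])))
a,b=f(192,262),f(405,285);print("slot",np.linalg.norm(a-b),np.degrees(np.arctan2(*(b-a)[[1,0]])),(a+b)/2)
plan([.6526,.063,.1],45)
E
```

```text
c [0.65298729 0.06445936 0.031     ]
0.02500878942437092 37.416338887998776
0.025160052241481674 -52.240341294830465
0.025287451140118572 -142.11759864850674
0.02536561288490437 127.12932258544824
slot 0.018903919292498687 38.873405251657516 [0.65262316 0.06463466 0.031     ]
t 14.75 row turn [0.0, 0.2, 0.1] shift [-16.0, 79.3, -0.2] F [0.8, -0.6, 0.2] grip 0.697 yawz 45.0 q7 0.91 pos [0.7089, 0.0071, 0.0841]
```

```bash
python3 - <<'E'
from h import *
plan([.6528,.0644,.084],37.5)
plan([.6528,.0644,.0118],37.5)
E
```

```text
t 14.75 row turn [7.5, 0.2, 0.1] shift [-0.0, 80.2, 0.9] F [0.8, -0.6, 0.2] grip 0.697 yawz 45.0 q7 0.91 pos [0.7089, 0.0071, 0.0841]
t 14.75 row turn [7.5, 0.2, 0.1] shift [72.2, 80.3, 0.7] F [0.8, -0.6, 0.2] grip 0.697 yawz 45.0 q7 0.91 pos [0.7089, 0.0071, 0.0841]
```

```bash
python3 -m inch '[[[7.5,0.2,0],[0,50,0.8],0.3],[[7.5,0.2,0],[0,80.2,0.8],0.3],[[7.5,0.2,0],[20,80.2,0.8],0.3],[[7.5,0.2,0],[40,80.2,0.8],0.3],[[7.5,0.2,0],[50,80.2,0.8],0.3],[[7.5,0.2,0],[50,80.2,0.8],0.3]]' 60
python3 - <<'E'
from h import *
plan([.6528,.0644,.0118],37.5)
E
```

```text
clock: 15.5
position: [0.6525, 0.0632, 0.0328]
ee_rot: [-0.228, 0.67, 0.227, 0.669]
ft_force: [-0.4, 0.1, -0.2]
grip_width: 0.696
t 15.5 row turn [-0.0, -0.2, 0.0] shift [21.0, 0.8, 1.0] F [-0.4, 0.1, -0.2] grip 0.696 yawz 37.5 q7 0.71 pos [0.6525, 0.0632, 0.0328]
```

```bash
python3 -m inch '[[[0,-0.2,0],[12,0.8,1],0.3],[[0,-0.2,0],[20.5,0.8,1],0.3],[[0,-0.2,0],[20.5,0.8,1],0.3],[[0,-0.2,0],[20.5,0.8,1],0.85],[[0,-0.2,0],[20.5,0.8,1],0.85],[[0,-0.2,0],[20.5,0.8,1],0.85],[[0,-0.2,0],[20.5,0.8,1],0.85]]' 60
python3 - <<'E'
from h import *
plan([.6528,.0644,.0118],37.5)
E
```

```text
clock: 16.38
position: [0.6533, 0.0645, 0.013]
ee_rot: [-0.227, 0.669, 0.227, 0.67]
ft_force: [-0.1, 0.4, 4.9]
grip_width: 0.29
t 16.38 row turn [-0.0, 0.1, 0.1] shift [1.2, 0.2, -0.5] F [-0.1, 0.4, 4.9] grip 0.29 yawz 37.5 q7 0.72 pos [0.6533, 0.0645, 0.013]
```

```bash
python3 -m inch '[[[0,0,0],[-10,0.2,-0.5],0.85],[[0,0,0],[-60,0.2,-0.5],0.85],[[0,0,0],[-120,0.2,-0.5],0.85],[[0,0,0],[-175,0.2,-0.5],0.85],[[0,0,0],[-175,0.2,-0.5],0.85]]' 60
python3 - <<'E'
from h import *
plan([.52,-.107,.185],14.8)
c=camera("wrist");cv2.imwrite("pics/w13.png",cv2.resize(c["pixels"][190:340,250:390,::-1],None,fx=4,fy=4,interpolation=cv2.INTER_CUBIC))
E
```

```text
clock: 17.0
position: [0.6545, 0.064, 0.1935]
ee_rot: [-0.228, 0.666, 0.226, 0.673]
ft_force: [-0.2, 1.0, -1.7]
grip_width: 0.29
t 17.0 row turn [22.6, 0.6, 0.2] shift [6.8, -53.9, -210.9] F [-0.2, 1.0, -1.7] grip 0.29 yawz 37.5 q7 0.66 pos [0.6545, 0.064, 0.1935]
```

View pics/w13.png

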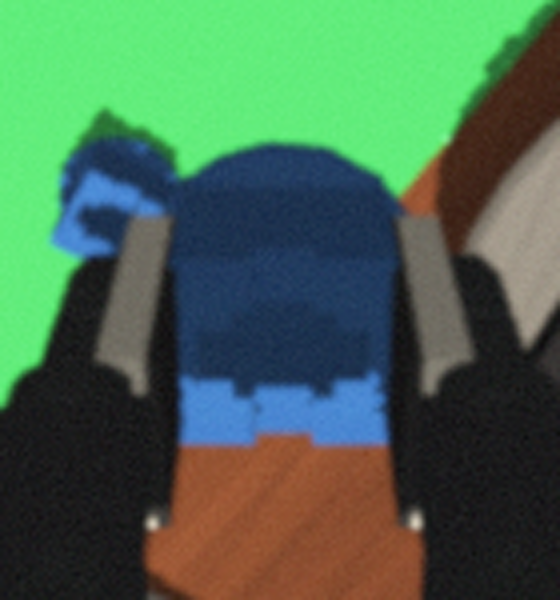

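```bash
python3 -m inch '[[[8,0,0],[0,-14,-55],0.85],[[16,0.3,0],[0,-28,-110],0.85],[[22.6,0.6,0],[0,-42,-165],0.85],[[22.6,0.6,0],[0,-54,-211],0.85],[[22.6,0.6,0],[2,-54,-211],0.85],[[22.6,0.6,0],[6,-54,-211],0.85],[[22.6,0.6,0],[6,-54,-211],0.85]]'
python3 - <<'E'
from h import *
plan([.52,-.107,.167],14.8)
E
```

```text
clock: 17.92
position: [0.5186, -0.1058, 0.1824]
ee_rot: [-0.093, 0.703, 0.091, 0.699]
ft_force: [0.1, -0.0, -0.6]
grip_width: 0.289
t 17.93 row turn [0.2, -0.3, 0.1] shift [15.4, -1.5, 1.1] F [0.1, -0.0, -0.6] grip 0.289 yawz 15.0 q7 0.49 pos [0.5186, -0.1058, 0.1824]
```

```bash
python3 -m inch '[[[0,-0.3,0],[8,-1.5,1.1],0.85],[[0,-0.3,0],[15,-1.5,1.1],0.85],[[0,-0.3,0],[15,-1.5,1.1],0.85]]'
python3 - <<'E'
from h import *
plan([.52,-.107,.157],14.8)
s=camera("scene");u,v=proj(s,[.52,-.107,.15]);crop(s,int(u)-40,int(v)-40,int(u)+40,int(v)+40,7,"s14.png")
t=camera("top");u,v=proj(t,[.52,-.107,.15]);crop(t,int(u)-40,int(v)-40,int(u)+40,int(v)+40,7,"t14.png")
E
```

```text
clock: 18.3
position: [0.5196, -0.1069, 0.1665]
ee_rot: [-0.093, 0.702, 0.091, 0.7]
ft_force: [0.2, 0.3, -1.0]
grip_width: 0.29
t 18.3 row turn [0.2, -0.1, 0.1] shift [9.5, -0.2, 0.4] F [0.2, 0.3, -1.0] grip 0.29 yawz 15.0 q7 0.5 pos [0.5196, -0.1069, 0.1665]
```

View pics/s14.png

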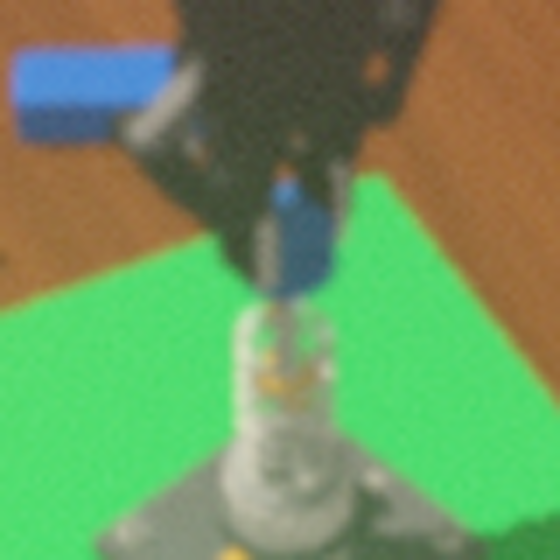

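```bash
python3 -m inch '[[[0,-0.1,0],[4,-0.2,0.4],0.85],[[0,-0.1,0],[8,-0.2,0.4],0.85],[[0,-0.1,0],[12,-0.2,0.4],0.85],[[0,-0.1,0],[12,-0.2,0.4],0.85]]'
python3 - <<'E'
from h import *
plan([.52,-.107,.14],14.8)
E
```

```text
clock: 18.9
position: [0.5202, -0.1071, 0.155]
ee_rot: [-0.093, 0.701, 0.091, 0.701]
ft_force: [-0.1, 0.6, -1.6]
grip_width: 0.29
t 18.9 row turn [0.2, 0.0, 0.1] shift [15.0, 0.2, -0.2] F [-0.1, 0.6, -1.6] grip 0.29 yawz 15.0 q7 0.51 pos [0.5202, -0.1071, 0.155]
```

```bash
python3 -m inch '[[[0,0,0],[4,0.2,-0.2],0.85],[[0,0,0],[8,0.2,-0.2],0.85],[[0,0,0],[12,0.2,-0.2],0.85],[[0,0,0],[15,0.2,-0.2],0.85],[[0,0,0],[15,0.2,-0.2],0.85]]'
python3 - <<'E'
from h import *
plan([.52,-.107,.133],14.8)
E
```

```text
clock: 19.52
position: [0.5198, -0.1071, 0.1397]
ee_rot: [-0.093, 0.701, 0.091, 0.701]
ft_force: [-0.6, -0.1, -0.3]
grip_width: 0.287
t 19.52 row turn [0.2, -0.0, 0.1] shift [6.7, 0.0, 0.2] F [-0.6, -0.1, -0.3] grip 0.287 yawz 15.0 q7 0.52 pos [0.5198, -0.1071, 0.1397]
```

```bash
python3 -m inch '[[[0,0,0],[4,0,0.2],0.85],[[0,0,0],[8,0,0.2],0.85],[[0,0,0],[11,0,0.2],0.85],[[0,0,0],[14,0,0.2],0.85],[[0,0,0],[14,0,0.2],0.85]]'
python3 - <<'E'
from h import *
plan([.52,-.107,.1215],14.8)
s=camera("scene");u,v=proj(s,[.52,-.107,.13]);crop(s,int(u)-40,int(v)-40,int(u)+40,int(v)+40,7,"s15.png")
E
```

```text
clock: 20.15
position: [0.5204, -0.1071, 0.126]
ee_rot: [-0.093, 0.701, 0.091, 0.701]
ft_force: [-0.9, 0.0, 5.3]
grip_width: 0.293
t 20.15 row turn [0.2, 0.0, 0.1] shift [4.5, 0.2, -0.3] F [-0.9, 0.0, 5.3] grip 0.293 yawz 15.0 q7 0.53 pos [0.5204, -0.1071, 0.126]
```

View pics/s15.png

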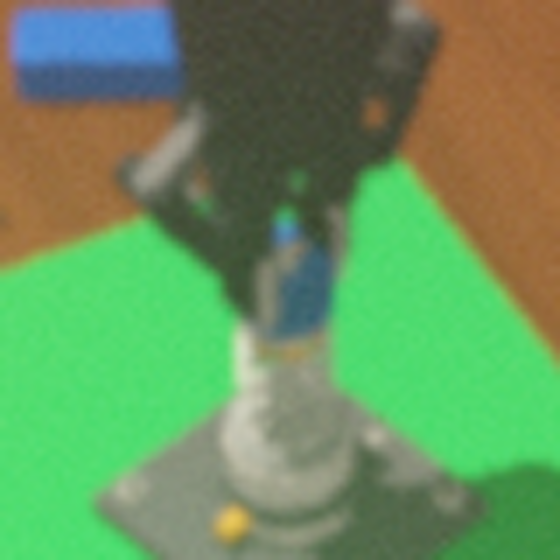

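```bash
python3 -m inch '[[[0,0,0],[3,0.2,-0.3],0.85],[[0,0,0],[6,0.2,-0.3],0.85],[[0,0,0],[6,0.2,-0.3],0.85],[[0,0,0],[6,0.2,-0.3],0.85]]'
python3 - <<'E'
from h import *
plan([.52,-.107,.1195],14.8)
p,M,o=pose();c=camera("wrist");cv2.imwrite("pics/w16.png",cv2.resize(c["pixels"][210:350,250:390,::-1],None,fx=4,fy=4,interpolation=cv2.INTER_CUBIC))
plan([.52,-.107,.1195],14.8)
print(wproj(c,p,M,[.52,-.107,.149]))
E
```

```text
clock: 20.7
position: [0.5206, -0.1072, 0.1209]
ee_rot: [-0.093, 0.7, 0.091, 0.702]
ft_force: [-2.0, -0.3, 11.2]
grip_width: 0.288
t 20.7 row turn [0.2, 0.1, 0.1] shift [1.4, 0.3, -0.5] F [-2.0, -0.3, 11.2] grip 0.288 yawz 15.0 q7 0.54 pos [0.5206, -0.1072, 0.1209]
t 20.75 row turn [0.2, 0.1, 0.1] shift [1.4, 0.3, -0.5] F [-2.3, 0.4, 11.6] grip 0.292 yawz 15.0 q7 0.54 pos [0.5206, -0.1072, 0.1209]
[320.48206678 290.04860318]
```

View pics/w16.png

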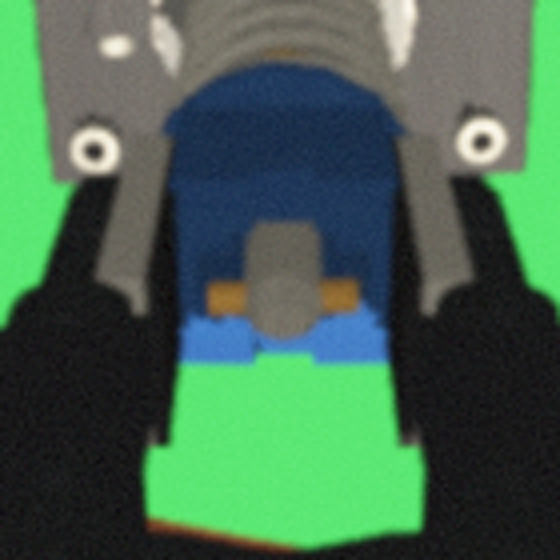

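```bash
python3 -m inch '[[[10,0,0],[0.8,0.3,-0.5],0.85],[[20,0,0],[0.8,0.3,-0.5],0.85],[[30,0,0],[0.8,0.3,-0.5],0.85],[[40,0,0],[0.8,0.3,-0.5],0.85],[[48,0,0],[0.8,0.3,-0.5],0.85],[[48,0,0],[0.8,0.3,-0.5],0.85]]'
python3 - <<'E'
from h import *
plan([.52,-.107,.1202],-75.2)
print(pose()[2]["torque"])
c=camera("wrist");cv2.imwrite("pics/w17.png",cv2.resize(c["pixels"][210:350,250:390,::-1],None,fx=4,fy=4,interpolation=cv2.INTER_CUBIC))
E
```

```text
clock: 21.5
position: [0.5215, -0.1073, 0.1214]
ee_rot: [0.201, 0.676, -0.202, 0.68]
ft_force: [0.4, -0.7, 10.2]
grip_width: 0.292
t 21.5 row turn [42.1, 0.3, -0.2] shift [1.1, -0.5, -1.4] F [0.4, -0.7, 10.2] grip 0.292 yawz -33.1 q7 -0.25 pos [0.5215, -0.1073, 0.1214]
[-0.15233746 -0.18921168  0.10291411]
```

View pics/w17.png

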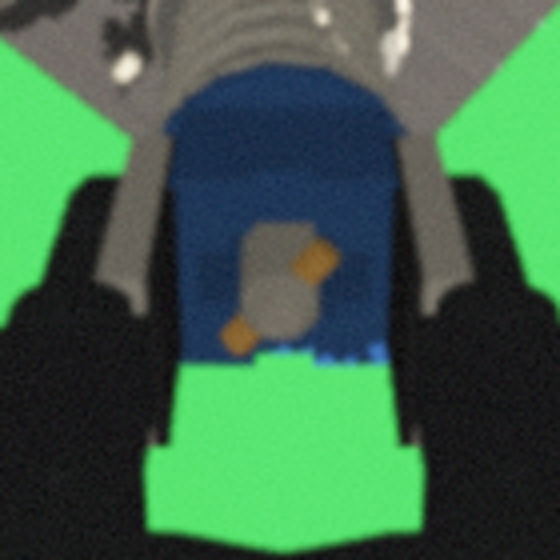

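```bash
python3 -m inch '[[[10,0,0],[1,-0.4,-1.2],0.85],[[20,0,0],[1,-0.4,-1.2],0.85],[[30,0,0],[1,-0.4,-1.2],0.85],[[38,0,0],[1,-0.4,-1.2],0.85],[[42,0,0],[1,-0.4,-1.2],0.85],[[42,0,0],[1,-0.4,-1.2],0.85]]'
python3 - <<'E'
from h import *
plan([.52,-.107,.1202],-75.2)
print(pose()[2]["torque"])
c=camera("wrist");cv2.imwrite("pics/w18.png",cv2.resize(c["pixels"][210:350,250:390,::-1],None,fx=4,fy=4,interpolation=cv2.INTER_CUBIC))
E
```

```text
clock: 22.3
position: [0.5218, -0.1075, 0.1216]
ee_rot: [0.432, 0.557, -0.43, 0.564]
ft_force: [0.5, -0.8, 11.0]
grip_width: 0.289
t 22.3 row turn [0.1, 0.3, -0.4] shift [1.3, -1.6, -1.0] F [0.5, -0.8, 11.0] grip 0.289 yawz -75.1 q7 -0.93 pos [0.5218, -0.1075, 0.1216]
[-0.24139293 -0.21473242  0.09683035]
```

View pics/w18.png

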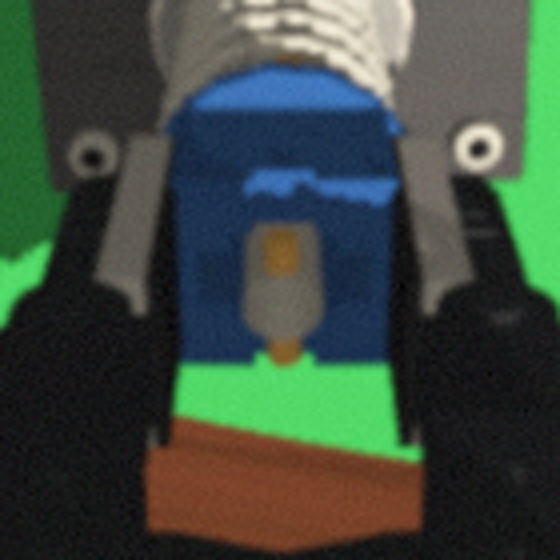

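```bash
python3 -m inch '[[[0,0,0],[0,-1.6,-1],0.85],[[0,0,0],[-2,-1.6,-1],0.85],[[0,0,0],[-4,-1.6,-1],0.85],[[0,0,0],[-4.5,-1.6,-1],0.85],[[0,0,0],[-4.5,-1.6,-1],0.85]]'
python3 - <<'E'
from h import *
plan([.52,-.107,.1265],-75.2)
s=camera("scene");u,v=proj(s,[.52,-.107,.13]);crop(s,int(u)-40,int(v)-40,int(u)+40,int(v)+40,7,"s19.png")
c=camera("wrist");cv2.imwrite("pics/w19.png",cv2.resize(c["pixels"][210:350,250:390,::-1],None,fx=4,fy=4,interpolation=cv2.INTER_CUBIC))
E
```

```text
clock: 22.98
position: [0.5206, -0.1069, 0.1264]
ee_rot: [0.432, 0.557, -0.429, 0.564]
ft_force: [2.8, 0.5, 5.5]
grip_width: 0.291
t 22.98 row turn [0.1, 0.3, -0.5] shift [-0.1, -0.6, -0.1] F [2.8, 0.5, 5.5] grip 0.291 yawz -75.1 q7 -0.94 pos [0.5206, -0.1069, 0.1264]
```

View pics/w19.png

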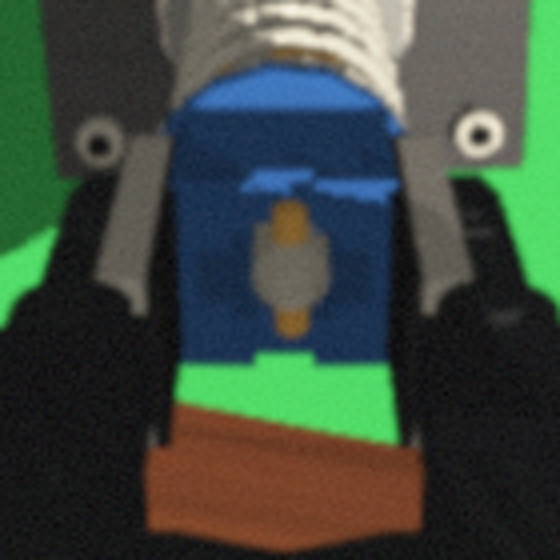

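```bash
python3 -m inch '[[[0,0,0],[-0.7,-0.3,0],0.85],[[0,0,0],[-1.2,-0.3,0],0.85],[[0,0,0],[-1.2,-0.3,0],0.85]]'
python3 - <<'E'
from h import *
plan([.52,-.107,.1275],-75.2)
E
```

```text
clock: 23.45
position: [0.5202, -0.1068, 0.1271]
ee_rot: [0.432, 0.557, -0.429, 0.564]
ft_force: [5.3, -0.8, -4.2]
grip_width: 0.294
t 23.45 row turn [0.2, 0.3, -0.5] shift [-0.4, -0.3, 0.2] F [5.3, -0.8, -4.2] grip 0.294 yawz -75.0 q7 -0.94 pos [0.5202, -0.1068, 0.1271]
```

```bash
python3 -m inch '[[[0,0,0],[0.5,0,0],0.85],[[0,0,0],[0.5,0,0],0.4],[[0,0,0],[0.5,0,0],0.4],[[0,0,0],[0.5,0,0],0.4],[[0,0,0],[-20,0,0],0.4],[[0,0,0],[-70,0,0],0.4],[[0,0,0],[-100,0,0],0.4],[[0,0,0],[-100,0,0],0.4]]' 20
python3 - <<'E'
from h import *
plan([.52,-.107,.1275],-75.2)
p,M,o=pose()
s=camera("scene");u,v=proj(s,[.52,-.107,.11]);crop(s,int(u)-40,int(v)-40,int(u)+40,int(v)+40,7,"s20.png")
c=camera("wrist");u,v=wproj(c,p,M,[.52,-.107,.145]);print(u,v);u,v=int(u),int(v);crop(c,u-50,v-50,u+50,v+50,6,"w20.png")
cv2.imwrite("pics/top20.png",camera("top")["pixels"][:,:,::-1])
E
```

```text
clock: 24.45
position: [0.5202, -0.1066, 0.2289]
ee_rot: [0.433, 0.557, -0.428, 0.565]
ft_force: [-0.4, -0.0, -0.5]
grip_width: 0.599
t 24.45 row turn [0.2, 0.3, -0.7] shift [101.4, -1.5, -0.2] F [-0.4, -0.0, -0.5] grip 0.599 yawz -75.0 q7 -1.05 pos [0.5202, -0.1066, 0.2289]
321.5121914445993 208.2911023592946
```

View pics/w20.png

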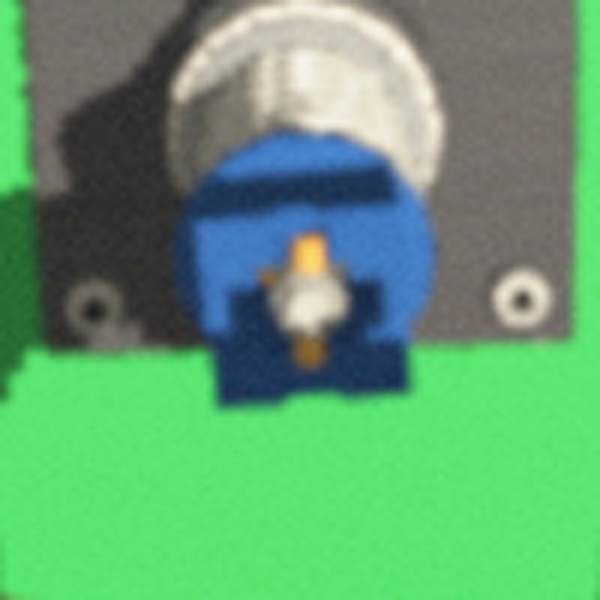

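View pics/s20.png

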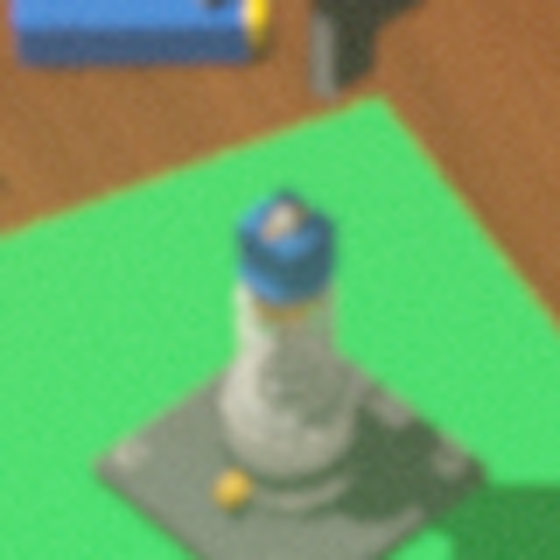

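View pics/top20.png

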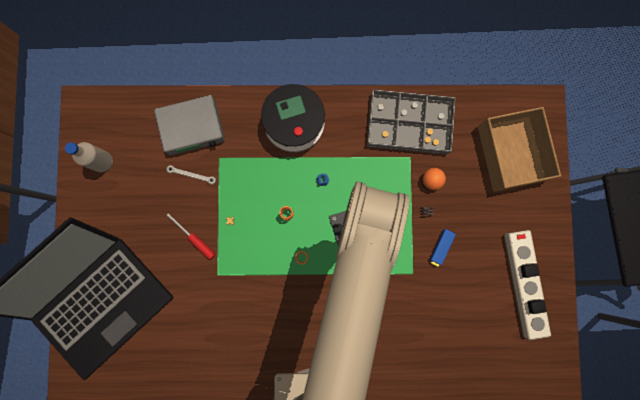

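```bash
python3 -m inch '[[[0,0,0],[-15,0,0],0.4],[[0,0,0],[-30,0,0],0.4],[[0,0,0],[-30,0,0],0.4],[[0,0,0],[-30,0,0],0.4],[[0,0,0],[-30,0,0],0.4]]'
python3 - <<'E'
from h import *
p,M,o=pose();c=camera("wrist");u,v=wproj(c,p,M,[.52,-.107,.1445]);print(u,v,o["clock"]);u,v=int(u),int(v);crop(c,u-30,v-30,u+30,v+30,10,"w21.png")
E
```

```text
clock: 25.22
position: [0.5183, -0.106, 0.2558]
ee_rot: [0.431, 0.558, -0.43, 0.564]
ft_force: [-0.7, -0.3, 0.8]
grip_width: 0.598
322.55931311513024 195.69248762952242 25.225
```

View pics/w21.png

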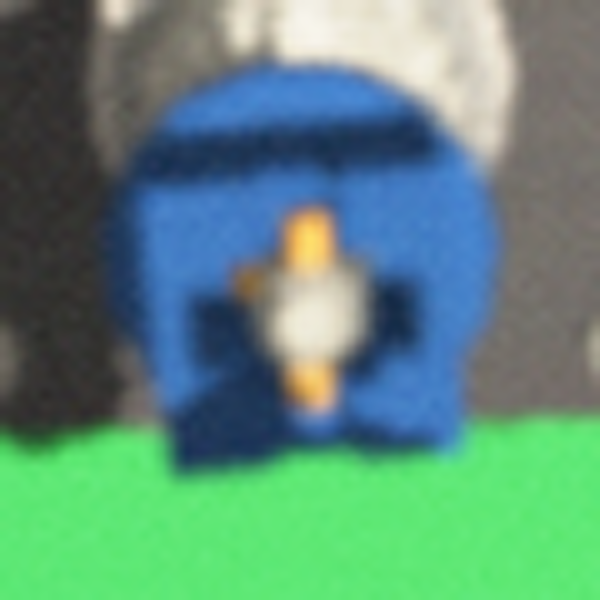

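```bash
python3 -c "
from workcell import manip;print(manip.hand_in())"
```

```text
the job is handed in; nothing more can be done
None
```

The steel spring is on the kicker rod with its bottom coil home on the seat, and the blue cap is locked on over it. I handed the job in at about 25 s of the 72 s allowed.

- **Spring:** The tail went straight through a nut slot. It then snagged on the pilot at about 5 N and dropped into a pilot slot after twisting one way and then back. It met the seat at the expected height with 2 to 4 N, and after letting go its top ring was at about the 127 mm it should be.
- **Cap:** I used the left-most cap, pressed it down with about 11.5 N, gave it a quarter turn and eased it up. The pin then took the load: the force on the tool changed from +5.5 N to −4.2 N. After release, two pictures about 0.8 s apart show the pin lying in the groove and the cap staying put, turned only a few degrees within the groove.
- **Forces and other things:** The highest readings between moves were about 12 N pressing down and about 5 N sideways. I saw nothing else disturbed in the last top view, though the arm hid part of the mat.

**What went wrong:**
- One early move went the wrong way because I typed a sign wrongly; it passed over free space and touched nothing.
- My first guess at the pilot slot angle, about 28°, was also off.

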